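# Stow the setting gauges and snap the case shut

## Robot

A 7-joint arm with a two-finger parallel gripper is mounted at the origin on the work surface. World frame = base frame: x ahead of the robot, y to its left, z up, the work surface at z = 0. Lengths are in m, angles in rad, forces in N, time in s.
With the tool pointing down it reaches from about 0.425 to 0.875 m from the base axis. Payload 4.7 kg.
Tool frame: the origin (TCP) lies between the finger pads; the fingertips stand 11 mm ahead of it and the grasp point (between the pads) lies 8 mm behind it; z points along the fingers, y is the line along which they close (so a half turn about z gives the same grasp; the last joint's range is limited). The gripper opens to 87 mm and grips with 3 to 60 N. Pads are 19 mm wide; open, the fingers measure 117 mm over their backs; the gripper's body (75 mm by 190 mm) begins 51 mm behind the grasp point.
Start: joints at [-1.102, 0.321, -0.07, 1.45, 0.023, 1.371, -0.057], TCP at [0.286, 0.584, 0.234] pointing down, gripper open.
Joint ranges: [-2.86, 2.86], [-0.3, 2.09], [-1.38, 1.24], [0.06, 2.45], [-1.56, 4.7], [0.09, 2.05], [-2.69, 2.69]. Speed limits (rad/s): [2.57, 2.57, 3.14, 3.14, 3.14, 3.14, 3.14].

## Interface

Orientations are given as a rotation vector (axis times angle).
In Python, from bench import ctrl gives the robot as it stands. The module is installed in compiled form; this text tells all that it offers.
- The arm moves only by the shell command python3 -m inch 'ROWS' [FORCE]. ROWS is JSON, a list of rows, each an object with "slide": the shift along the tool's x, y, z scaled (see below), a list of three; "angular": the turn, a rotation vector about the tool's x, y, z scaled (see below), a list of three; "claw": the opening, from -1 (shut) to 1 (fully open). In form: [{"slide": [tx, ty, tz], "angular": [rx, ry, rz], "claw": claw}, ...]. A call has 1 to 10 rows; each row is the pose to reach, as a shift and turn from the pose commanded when the call began, along the tool's axes at that moment; what a row does not reach only later rows make up. The controller multiplies each number of a shift by 0.25 m and each number of a turn by 30 degrees. A row lasts 1/10 s, in which the tool goes at most 50 mm and 8.59 degrees, less where a joint would pass 70% of its speed; a pose out of reach is approached as far as the arm can. A call with a number of a shift or a turn outside -1 to 1 is refused whole. A call with a gripper value outside its range is refused whole. The fingers move at their own pace and stop on an object; FORCE is the grip in N (left out, the last holds). Time passes only in rows, so rows that repeat a pose let the fingers close. It gives the time, the measured TCP pose, the force, the opening and the grip force at its end, in the units of the state.
- ctrl.get_state(): the state, without advancing time (a new reading comes with each control period).
- ctrl.get_image(name): name is "scene" or "top" or "wrist"; returns a dict with "color" (480x640x3 uint8, red, green, blue), "depth" (480x640 float32, m along the optical axis (not along the pixel's ray), 0 where there is no reading), "camera_matrix" (3x3 intrinsics, pixels), "dist_coeffs" ([k1, k2, p1, p2, k3] as OpenCV has them; the pictures are not rectified), "extrinsics" (4x4, takes a point from camera to world coordinates); the wrist camera has in their place "tool_from_camera" (4x4, takes a point from camera to tool coordinates, whose origin is the TCP and whose axes are the flange's). Camera axes: x right, y up, looking along -z (the intrinsics and any distortion apply to the point x, -y, -z); pixel columns grow to the right and rows downward; lengths in m; the calibration is good to about 2 mm. A picture is of the moment at which its call begins: read the wrist's pose just before it.
- ctrl.close_job(): hands the job in; it is judged then, once.
Trained networks look in the newest picture that a camera, given by its name, has taken for a name from the list of things; names that differ only in an ending like _2 or _b are one class to them, and where a whole thing is asked for, a point or a joint stands for the part that bears it (a point fixed in the world has none). Each returns a list of dicts, best first, with "confidence" (0 to 1); they miss things now and then, are a little off and sometimes report something else, mostly with a low value. They report only what shows in the picture. A call takes as long as a camera call.
- ctrl.find_in(query, camera): "bbox" ([centre column, centre row, width, height] in pixels, round what is visible of it).
- ctrl.outline_of(query, camera): "mask" (480x640 bool, what is visible of it) and "bbox" ([centre column, centre row, width, height] in pixels, round what is visible of it).
The state is a dict: "time": time; "joint_positions": joint angles; "qd": joint speeds; "joint_torque": joint torques, N m; "position": TCP position; "tool_rot": TCP orientation; "ft_force": force on the tool from outside, world axes, zero at the start; "torque": the same for the moment, N m; "grip_width": opening from 0.0 (shut) to 1.0 (fully open); "grip_force": force on a finger pad.
Only numpy, scipy, OpenCV 4.12 (cv2) and the standard library are available. Lean on these libraries where they do the work, as an engineer would, in place of code of your own. Each camera call takes 0.05 s, during which the arm holds its last target. There are 200 camera calls.

## Task

Put all the brass-gripped setting gauges lying on the table away in the open case: the long ones in the row of long slots, the short ones in the row of short slots, one to a slot and lying down in it. Then swing the lid over and press it down past its spring catch so that the case is fully shut. Leave the other things on the table where they are.

Things in the scene. Friction and masses are not known exactly. Their poses are not given: they have to be found in the camera images.
- case: grey steel gauge case, fixed, 226 mm (its x) by 196 mm (its y); walls 32 mm high, 5 mm thick, floor 6 mm; origin on the table under its middle, z up. Lid hinged along the +y wall, spring catch outside the -y wall. Black ribs 8 mm above the floor form two rows of four slots along y, 28 mm wide, 48 mm apart in x: long slots (104 mm) next to the hinge, short (74 mm) next to the catch
- long_slot_1 (a point): middle of the floor of a slot of the long row (104 mm by 28 mm, 8 mm deep below the rib tops); y along the slot
- long_slot_2 (a point): middle of the floor of a slot of the long row (104 mm by 28 mm, 8 mm deep below the rib tops); y along the slot
- long_slot_3 (a point): middle of the floor of a slot of the long row (104 mm by 28 mm, 8 mm deep below the rib tops); y along the slot
- long_slot_4 (a point): middle of the floor of a slot of the long row (104 mm by 28 mm, 8 mm deep below the rib tops); y along the slot
- short_slot_1 (a point): middle of the floor of a slot of the short row (74 mm by 28 mm, 8 mm deep below the rib tops); y along the slot
- short_slot_2 (a point): middle of the floor of a slot of the short row (74 mm by 28 mm, 8 mm deep below the rib tops); y along the slot
- short_slot_3 (a point): middle of the floor of a slot of the short row (74 mm by 28 mm, 8 mm deep below the rib tops); y along the slot
- short_slot_4 (a point): middle of the floor of a slot of the short row (74 mm by 28 mm, 8 mm deep below the rib tops); y along the slot
- long_1: a long setting gauge, loose: a 20 x 20 mm square brass grip 40 mm long with a round 14 mm steel end out of each side, 96 mm over all; origin at its middle (10 mm above what the grip lies on), x along its length. May be absent
- long_2: a long setting gauge, loose: a 20 x 20 mm square brass grip 40 mm long with a round 14 mm steel end out of each side, 96 mm over all; origin at its middle (10 mm above what the grip lies on), x along its length. May be absent
- long_3: a long setting gauge, loose: a 20 x 20 mm square brass grip 40 mm long with a round 14 mm steel end out of each side, 96 mm over all; origin at its middle (10 mm above what the grip lies on), x along its length. May be absent
- long_4: a long setting gauge, loose: a 20 x 20 mm square brass grip 40 mm long with a round 14 mm steel end out of each side, 96 mm over all; origin at its middle (10 mm above what the grip lies on), x along its length. May be absent
- short_1: a short setting gauge, loose: a 20 x 20 mm square brass grip 40 mm long with a round 14 mm steel end out of each side, 64 mm over all; origin at its middle (10 mm above what the grip lies on), x along its length. May be absent
- short_2: a short setting gauge, loose: a 20 x 20 mm square brass grip 40 mm long with a round 14 mm steel end out of each side, 64 mm over all; origin at its middle (10 mm above what the grip lies on), x along its length. May be absent
- short_3: a short setting gauge, loose: a 20 x 20 mm square brass grip 40 mm long with a round 14 mm steel end out of each side, 64 mm over all; origin at its middle (10 mm above what the grip lies on), x along its length. May be absent
- short_4: a short setting gauge, loose: a 20 x 20 mm square brass grip 40 mm long with a round 14 mm steel end out of each side, 64 mm over all; origin at its middle (10 mm above what the grip lies on), x along its length. May be absent
- lid (a joint): the case's lid, rad: 0 fully shut, about 1.57 upright, up to 2.1 leaning back. A stiff hinge, it stays where it is left; near 0.06 its nose meets the sprung ball of the catch and takes about 8 N at the lip to press past it
- lid_hinge (a point): point on the lid's hinge line in the middle of the case's width, 33 mm above the table; x along the hinge line (same axes as the case). The lid is a plate 6 mm thick, its underside passing through the hinge line, 226 mm wide and 198 mm long, with a lip 33 mm longer and 70 mm wide at the middle of its free edge
- cap_nut: bystander: copper cap nut, 38 mm across, 36 mm high; origin under its middle
- enamel_gauge: bystander: white enamel dial gauge lying face up, 90 mm across, 22 mm high; origin under its middle
- grease_tin: bystander: low aluminium tin, 60 mm across, 42 mm high; origin under its middle
- spanner: bystander: steel spanner 190 mm long lying flat; origin under its middle
- oil_bottle: bystander: grey oil bottle, 60 mm across, 150 mm high; origin under its middle

How it is judged:
By the outcome, as a careful person would: the job done as asked, in the order asked, and still so for the second after the job is handed in, with the robot touching nothing.
Of long_1, long_2, long_3, long_4, short_1, short_2, short_3, short_4 only 6 to 8 are there at a start; the rules pass over those that are not, and their reading is None.
At some moment in a run one of long_1, long_2, long_3, long_4, short_1, short_2, short_3, short_4 may be knocked a few centimetres aside while the robot is not near it.
Once in a run the grip may slacken for a moment while it holds something.
It also fails if it takes over 210 s, if anything falls off the work surface, if the arm or the gripper's body presses on something with over 40 N, if the wrist force passes 120 N, or if a joint passes its speed limit or range.

## Working session

There is one attempt and no reset: what is moved stays moved. The work goes in short steps, Python scripts to look and compute and a shell command to move; the robot and the scene stay as the last step left them, time stands still between calls to the robot, and variables do not carry over. Pictures are saved under pics/ and viewed, at most 14 in all, crops included, and the job is handed in when it is done.

```bash
mkdir -p pics; ls; cat > h.py <<'E'
import numpy as np, cv2
from bench import ctrl
from scipy.spatial.transform import Rotation as R
def img(n): return ctrl.get_image(n)
def save(im,f,crop=None):
    c=im["color"][:,:,::-1]
    cv2.imwrite("pics/"+f,c if crop is None else crop(c))
def ext(im,st=None):
    if "extrinsics" in im: return np.array(im["extrinsics"])
    T=np.eye(4);T[:3,:3]=R.from_rotvec(st["tool_rot"]).as_matrix();T[:3,3]=st["position"]
    return T@np.array(im["tool_from_camera"])
def cloud(im,E):
    h,w=im["depth"].shape
    u,v=np.meshgrid(np.arange(w),np.arange(h))
    p=np.stack([u,v],-1).reshape(-1,1,2).astype(np.float64)
    n=cv2.undistortPoints(p,np.array(im["camera_matrix"]),np.array(im["dist_coeffs"])).reshape(h,w,2)
    d=im["depth"].astype(float)
    P=np.stack([n[...,0]*d,-n[...,1]*d,-d],-1)
    W=P@E[:3,:3].T+E[:3,3]
    W[d==0]=np.nan
    return W
E
python3 - <<'E'
from h import *
s=ctrl.get_state(); print({k:np.round(v,3) for k,v in s.items()})
for n in("top","scene"):
    im=img(n); save(im,n+"0.png"); np.save(n+"0.npy",cloud(im,ext(im)))
    print(n,np.round(ext(im),3).tolist(),np.round(im["camera_matrix"],1).tolist())
    for q in("case","lid","long_1","short_1","cap_nut","enamel_gauge","grease_tin","spanner","oil_bottle"):
        r=ctrl.outline_of(q,n)
        W=cloud(im,ext(im))
        for d in r:
            pts=W[d["mask"]]; pts=pts[~np.isnan(pts[:,0])]
            c=np.median(pts,0) if len(pts) else [0,0,0]
            (rc,sz,a)=cv2.minAreaRect((pts[pts[:,2]>0.004] if (pts[:,2]>.004).sum()>5 else pts)[:,:2].astype(np.float32)*1000) if len(pts)>5 else ((0,0),(0,0),0)
            print(n,q,round(d["confidence"],2),np.round(d["bbox"]),np.round(c,3),np.round(rc),np.round(sz),round(a))
E
```

```text
pics
{'time': np.float64(0.0), 'joint_positions': array([-1.102,  0.322, -0.07 ,  1.452,  0.023,  1.371, -0.057]), 'qd': array([-0.   ,  0.001, -0.001,  0.   , -0.002,  0.001, -0.001]), 'joint_torque': array([-0.0000e+00, -4.9128e+01, -4.0400e-01, -3.1253e+01, -6.4000e-02,
        4.4000e-02,  0.0000e+00]), 'position': array([0.285, 0.583, 0.232]), 'tool_rot': array([-7.08e-01, -3.06e+00,  3.00e-03]), 'ft_force': array([0.537, 0.442, 0.694]), 'torque': array([ 0.036,  0.007, -0.046]), 'grip_force': np.float64(0.0), 'grip_width': np.float64(1.0)}
top [[0.025, 0.992, -0.126, 0.408], [-1.0, 0.027, 0.011, 0.015], [0.014, 0.126, 0.992, 1.265], [0.0, 0.0, 0.0, 1.0]] [[467.3, 0.0, 325.0], [0.0, 467.3, 237.8], [0.0, 0.0, 1.0]]
top case 0.67 [253. 224. 148. 125.] [0.574 0.211 0.027] [594. 187.] [383. 264.] 80
top lid 0.58 [403. 181.  36.  34.] [ 0.727 -0.201  0.022] [ 730. -201.] [90. 85.] 34
top lid 0.55 [211. 217.  75. 110.] [0.589 0.279 0.143] [591. 278.] [102. 227.] 80
top long_1 0.81 [428. 302.  39.  10.] [ 0.404 -0.275  0.018] [ 403. -278.] [19. 96.] 1
top long_1 0.72 [389. 227.  38.  1
[... 2395 characters left out ...]
.  20.] [ 0.383 -0.076  0.018] [381. -74.] [36. 24.] 48
scene enamel_gauge 0.97 [328. 336.  46.  38.] [ 0.739 -0.218  0.022] [ 736. -209.] [88. 87.] 84
scene enamel_gauge 0.62 [251. 335.  15.  28.] [ 0.611 -0.282  0.018] [ 607. -277.] [21. 64.] 15
scene grease_tin 0.63 [271. 377.  36.  42.] [ 0.714 -0.364  0.041] [ 707. -357.] [57. 55.] 88
scene grease_tin 0.25 [350. 191. 142. 149.] [0.587 0.234 0.047] [547. 391.] [294. 793.] 7
scene spanner 0.77 [412. 253.  36.  42.] [0.765 0.123 0.007] [763. 136.] [184.  33.] 88
scene oil_bottle 0.95 [329. 152.  20.  50.] [0.381 0.399 0.073] [411. 347.] [ 54. 176.] 29
scene oil_bottle 0.27 [351. 191. 138. 147.] [0.587 0.234 0.046] [554. 345.] [296. 700.] 7
```

View pics/top0.png

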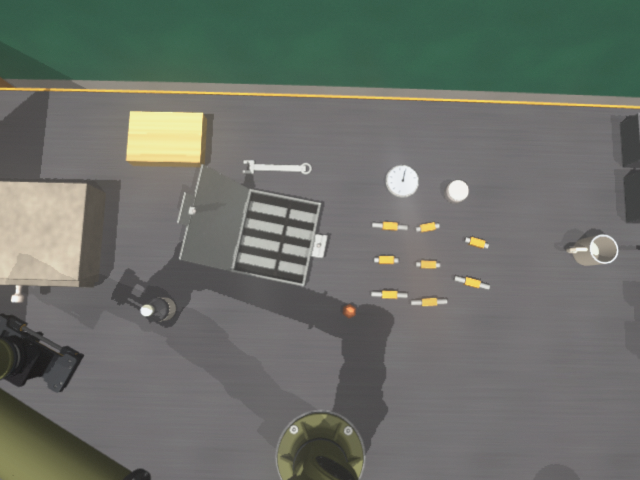

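View pics/scene0.png

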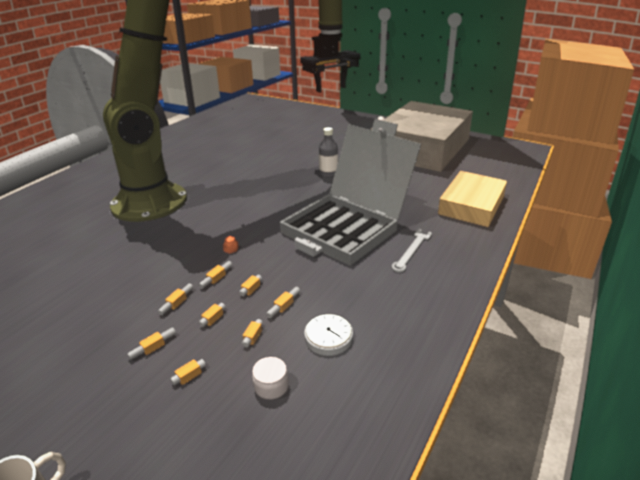

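The top picture shows the open case at about (277,235) with its lid leaning back to the left (215,215). All eight gauges lie right of it: long at (390,226), (390,295), (429,302) and (472,283), short at (428,227), (386,260), (428,265) and (477,243). The scene picture agrees, with the catch at (308,245) and the bottle behind the case. I'll move above the case with the tool aligned to it.

```bash
cat >> h.py <<'E'
def plan(x,y,z,yaw,st=None):
    """print slide/angular units from the measured pose to a tool-down pose, tool y at yaw (deg)"""
    st=st or ctrl.get_state()
    R0=R.from_rotvec(st["tool_rot"]); t=np.deg2rad(yaw)
    Rt=R.from_matrix(np.array([[-np.sin(t),np.cos(t),0],[np.cos(t),np.sin(t),0],[0,0,-1]]).T)
    s=R0.as_matrix().T@(np.array([x,y,z])-st["position"])/0.25
    a=np.rad2deg((R0.inv()*Rt).as_rotvec())/30
    return np.round(s,3).tolist(),np.round(a,3).tolist()
def gauges(n,st):
    """brass grips in picture n: centre xy, top z, yaw (deg) of long axis, length"""
    im=img(n); W=cloud(im,ext(im,st))
    hsv=cv2.cvtColor(im["color"],cv2.COLOR_RGB2HSV)
    m=cv2.inRange(hsv,(15,110,80),(32,255,255))
    k,l,s,c=cv2.connectedComponentsWithStats(m)
    out=[]
    for i in range(1,k):
        p=W[(l==i)]; p=p[~np.isnan(p[:,0])]
        if len(p)<20: continue
        z=np.percentile(p[:,2],70)
        if z>.06: continue
        q=p[abs(p[:,2]-z)<.004]
        (cx,cy),(a,b),_=r=cv2.minAreaRect((q[:,:2]*1000).astype(np.float32))
        bx=cv2.boxPoints(r); e=[bx[1]-bx[0],bx[2]-bx[1]]; e=max(e,key=np.linalg.norm)
        yaw=np.rad2deg(np.arctan2(e[1],e[0]))%180
        out.append((round(cx),round(cy),round(z*1000),round(yaw),round(max(a,b)),round(min(a,b)),len(q),np.round(c[i]).tolist()))
    return im,W,out
E
python3 -m inch '[{"slide":[0,0,-0.6],"angular":[0,0,0.83],"claw":1},{"slide":[0,0,-0.6],"angular":[0,0,0.83],"claw":1},{"slide":[0,0,-0.6],"angular":[0,0,0.83],"claw":1},{"slide":[0,0,-0.6],"angular":[0,0,0.83],"claw":1}]'
python3 -m inch '[{"slide":[-1,-0.13,0],"angular":[0,0,0.83],"claw":1},{"slide":[-1,-0.13,0],"angular":[0,0,0.83],"claw":1},{"slide":[-1,-0.13,0],"angular":[0,0,0.83],"claw":1},{"slide":[-1,-0.13,0],"angular":[0,0,0.83],"claw":1},{"slide":[-1,-0.13,0],"angular":[0,0,0.83],"claw":1},{"slide":[-1,-0.13,0],"angular":[0,0,0.83],"claw":1}]'
python3 -m inch '[{"slide":[-0.97,0.3,0],"angular":[0,0,0.83],"claw":1},{"slide":[-0.97,0.3,0],"angular":[0,0,0.83],"claw":1},{"slide":[-0.97,0.3,0],"angular":[0,0,0.83],"claw":1},{"slide":[-0.97,0.3,0],"angular":[0,0,0.83],"claw":1},{"slide":[-0.97,0.3,0],"angular":[0,0,0.83],"claw":1},{"slide":[-0.97,0.3,0],"angular":[0,0,0.83],"claw":1},{"slide":[-0.97,0.3,0],"angular":[0,0,0.83],"claw":1},{"slide":[-0.97,0.3,0],"angular":[0,0,0.83],"claw":1}]'
python3 - <<'E'
from h import *
st=ctrl.get_state(); print(st["time"],st["position"],st["tool_rot"],st["joint_positions"])
im,W,o=gauges("wrist",st); save(im,"w1.png"); np.save("w1.npy",W); print(np.round(im["tool_from_camera"],3).tolist(),o)
im,W,o=gauges("top",st); print(*o,sep="\n")
im,W,o=gauges("scene",st); print(*o,sep="\n")
E
```

```text
time: 1.4
position: [0.2864, 0.586, 0.3929]
tool_rot: [-1.355, -2.834, -0.023]
ft_force: [0.8, 0.7, 0.3]
grip_width: 1.0
grip_force: 0.0
time: 2.0
position: [0.4233, 0.3614, 0.3847]
tool_rot: [1.945, 2.462, 0.002]
ft_force: [0.3, -0.2, -0.0]
grip_width: 0.998
grip_force: 0.0
time: 2.8
position: [0.5492, 0.1543, 0.3834]
tool_rot: [-2.417, -2.005, -0.0]
ft_force: [0.4, 0.1, -0.3]
grip_width: 1.0
grip_force: 0.0
2.8 [0.54916682 0.15425246 0.38344867] [-2.41680054e+00 -2.00544329e+00 -3.00455469e-04] [-0.67395548  0.12102624  0.39950305  1.40697697 -0.04812182  1.623244
 -0.46509465]
[[-0.0, 0.962, 0.274, 0.075], [1.0, -0.0, 0.001, 0.0], [0.001, 0.274, -0.962, -0.151], [0.0, 0.0, 0.0, 1.0]] [(975, 267, -1, 90, 187, 4, 195, [586.0, 69.0]), (975, 123, -1, 90, 96, 3, 68, [586.0, 167.0]), (975, -5, -1, 90, 153, 4, 103, [584.0, 245.0])]
(976, 21, 1, 90, 1847, 11, 1345, [307.0, 96.0])
(605, -171, 21, 84, 37, 19, 84, [389.0, 226.0])
(605, -274, 22, 103, 39, 19, 87, [428.0, 227.0])
(566, -410, 21, 75, 39, 20, 99, [477.0, 242.0])
(512, -163, 21, 92, 38, 19, 92, [386.0, 259.0])
(504, -276, 22, 90, 38, 19, 93, [428.0, 264.0])
(458, -395, 21, 78, 40, 20, 94, [472.0, 282.0])
(421, -172, 21, 91, 38, 16, 93, [389.0, 294.0])
(403, -278, 22, 91, 38, 18, 101, [429.0, 302.0])
(976, 340, 0, 96, 1459, 153, 1478, [480.0, 323.0])
(875, 405, 40, 54, 236, 116, 171, [467.0, 209.0])
(1296, 1386, -472, 59, 6, 0, 2, [607.0, 233.0])
(424, -176, 20, 88, 39, 21, 116, [216.0, 274.0])
(514, -166, 21, 90, 40, 21, 126, [251.0, 284.0])
(405, -281, 19, 97, 41, 24, 144, [176.0, 298.0])
(606, -175, 21, 90, 40, 22, 149, [284.0, 301.0])
(506, -278, 20, 89, 40, 23, 158, [212.0, 314.0])
(606, -277, 20, 103, 41, 21, 172, [253.0, 331.0])
(460, -397, 20, 76, 39, 23, 190, [152.0, 343.0])
(567, -412, 20, 72, 40, 25, 234, [188.0, 371.0])
```

View pics/w1.png

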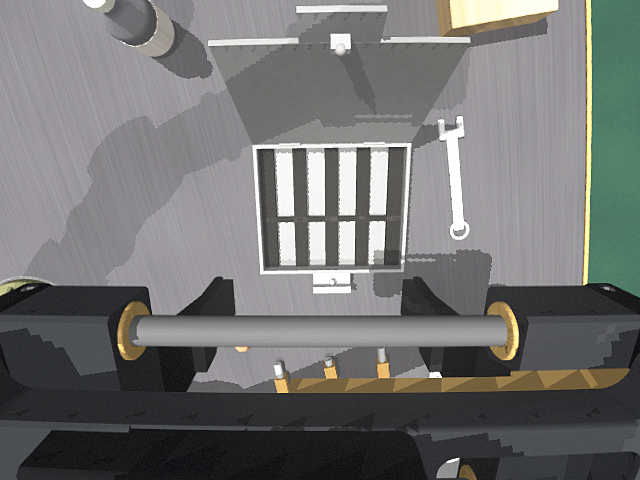

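The wrist picture shows the whole open case, with the light slot floors at columns 285–380, rows 150–215 (long) and 220–265 (short). The catch is at (332,282) and the lid's outer edge at row 40. Next I'll fit the slots.

```bash
python3 - <<'E'
from h import *
W=np.load("w1.npy"); c=cv2.imread("pics/w1.png"); T=np.load("top0.npy"); ct=cv2.imread("pics/top0.png")
def slots(W,c,roi,th):
    g=c.min(2); m=np.zeros(g.shape,np.uint8)
    y0,y1,x0,x1=roi
    sub=(g[y0:y1,x0:x1]>th)&(W[y0:y1,x0:x1,2]<.0115)
    m[y0:y1,x0:x1]=sub
    k,l,s,ce=cv2.connectedComponentsWithStats(m,connectivity=4)
    for i in range(1,k):
        if s[i,4]<25: continue
        p=W[l==i]; r=cv2.minAreaRect((p[:,:2]*1000).astype(np.float32)); print(np.round(r[0],1),np.round(r[1]),round(r[2],1),np.round(np.median(p[:,2]),4),s[i,4],np.round(ce[i]))
slots(W,c,(146,268,262,405),150)
print(); slots(T,ct,(190,284,236,320),110)
# rim
for A,n,roi in((W,"w",(130,290,240,420)),(T,"t",(180,290,225,330))):
    y0,y1,x0,x1=roi; P=A[y0:y1,x0:x1].reshape(-1,3); P=P[(P[:,2]>.027)&(P[:,2]<.036)]
    r=cv2.minAreaRect((P[:,:2]*1000).astype(np.float32)); print(n,r,np.median(P[:,2]))
# lid plane from wrist
P=W[50:135,240:440].reshape(-1,3); P=P[P[:,2]>.06]; q=P-P.mean(0); n=np.linalg.svd(q,full_matrices=False)[2][2]; print("lid n",n,P.mean(0), P[:,2].max())
E
```

```text
[645.2 159.6] [103.  27.] 80.5 0.0057 1149 [378. 180.]
[502.3 184.7] [103.  26.] 80.3 0.0058 1109 [284. 182.]
[550.2 175.9] [103.  27.] 80.6 0.0057 1159 [316. 181.]
[596.7 167.6] [102.  27.] 81.0 0.0056 1131 [347. 181.]
[533.3  80. ] [72. 26.] 81.1 0.0056 680 [317. 243.]
[580.3  71.8] [73. 26.] 80.7 0.0056 698 [346. 243.]
[628.1  63.2] [72. 26.] 80.2 0.0056 624 [376. 240.]
[485.7  88.2] [72. 26.] 80.3 0.0056 685 [287. 243.]

[687.9  89.1] [ 27. 136.] 0.4 0.0 268 [302. 193.]
[644.  160.2] [102.  28.] 78.8 0.0061 349 [268. 209.]
[626.6  64.5] [72. 28.] 81.6 0.0064 253 [303. 216.]
[596.2 168.5] [103.  28.] 79.7 0.0063 358 [264. 226.]
[579.7  72.5] [73. 27.] 79.3 0.0064 259 [299. 233.]
[549.  176.4] [103.  28.] 79.7 0.0063 372 [261. 243.]
[532.4  81. ] [73. 29.] 79.0 0.006 273 [295. 250.]
[501.6 185. ] [103.  28.] 79.6 0.0064 377 [256. 260.]
[481.7  31.8] [73. 32.] 1.3 0.0005 233 [315. 271.]
[484.7  89.4] [73. 28.] 80.8 0.0061 274 [292. 268.]
w ((563.9830322265625, 118.38079071044922), (227.27008056640625, 227.1949920654297), 80.22221374511719) 0.03154568533240798
t ((563.060791015625, 117.0510025024414), (234.5735321044922, 226.5493927001953), 80.21050262451172) 0.03193163543385413
lid n [-0.15577627 -0.89839425  0.41063551] [0.59326554 0.27825429 0.14436244] 0.23088505978688628
```

```bash
cat >> h.py <<'E'
L={1:(.5019,.1848),2:(.5496,.1761),3:(.5965,.168),4:(.6446,.1599)}
S={1:(.4852,.0888),2:(.5328,.0805),3:(.58,.0721),4:(.6274,.0638)}
CY=-9.8
def chain(*wps):
    """legs (slide, angular, rows) through tool-down waypoints x,y,z,yaw; long legs split"""
    st=ctrl.get_state(); st={"position":np.array(st["position"]),"tool_rot":st["tool_rot"]}
    for w in wps:
        while 1:
            s,a=plan(*w,st=st); m=max(1,np.abs(s).max(),np.abs(a).max())
            f=1 if m==1 else 1/np.ceil(m)
            s2=np.round(np.array(s)*f,3); a2=np.round(np.array(a)*f,3)
            n=int(max(np.ceil(np.linalg.norm(s2)*.25/.05),np.ceil(np.linalg.norm(a2)*30/8.59)))
            print("  ",s2.tolist(),a2.tolist(),"rows>=",n)
            R0=R.from_rotvec(st["tool_rot"])
            st={"position":st["position"]+R0.apply(s2*.25),"tool_rot":(R0*R.from_rotvec(np.deg2rad(a2*30))).as_rotvec()}
            if f==1: break
        print("->",w)
E
python3 -c "
from h import *
chain((.605,-.171,.12,-6),(.605,-.171,.021,-6),(.605,-.171,.121,CY))"
```

```text
[-0.62, 0.23, 0.526] [-0.0, -0.0, -0.076] rows>= 5
   [-0.628, 0.204, 0.527] [-0.001, -0.001, -0.076] rows>= 5
-> (0.605, -0.171, 0.12, -6)
   [-0.0, -0.0, 0.396] [0.0, 0.0, 0.0] rows>= 2
-> (0.605, -0.171, 0.021, -6)
   [-0.0, 0.0, -0.4] [0.0, 0.0, 0.127] rows>= 2
-> (0.605, -0.171, 0.121, -9.8)
```

```bash

python3 -m inch '[{"slide":[-0.62,0.23,0.526],"angular":[0,0,-0.076],"claw":0.3},{"slide":[-0.62,0.23,0.526],"angular":[0,0,-0.076],"claw":0.3},{"slide":[-0.62,0.23,0.526],"angular":[0,0,-0.076],"claw":0.3},{"slide":[-0.62,0.23,0.526],"angular":[0,0,-0.076],"claw":0.3},{"slide":[-0.62,0.23,0.526],"angular":[0,0,-0.076],"claw":0.3}]' 30 | head -2
python3 -m inch '[{"slide":[-0.628,0.204,0.527],"angular":[0,0,-0.076],"claw":0.3},{"slide":[-0.628,0.204,0.527],"angular":[0,0,-0.076],"claw":0.3},{"slide":[-0.628,0.204,0.527],"angular":[0,0,-0.076],"claw":0.3},{"slide":[-0.628,0.204,0.527],"angular":[0,0,-0.076],"claw":0.3},{"slide":[-0.628,0.204,0.527],"angular":[0,0,-0.076],"claw":0.3},{"slide":[-0.628,0.204,0.527],"angular":[0,0,-0.076],"claw":0.3},{"slide":[-0.628,0.204,0.527],"angular":[0,0,-0.076],"claw":0.3},{"slide":[-0.628,0.204,0.527],"angular":[0,0,-0.076],"claw":0.3}]'
python3 - <<'E'
from h import *
st=ctrl.get_state(); im,W,o=gauges("wrist",st); save(im,"w2.png"); print(*o,sep="\n"); print("T"); im,W,o=gauges("top",st); print(*o,sep="\n")
chain((.605,-.171,.021,-6))
E
```

```text
time: 3.45
position: [0.5753, -0.0154, 0.2486]
time: 4.25
position: [0.6062, -0.1705, 0.1219]
tool_rot: [2.334, 2.102, 0.005]
ft_force: [-0.6, -0.1, -0.2]
grip_width: 0.65
grip_force: 0.0
(523, -163, 15, 93, 40, 3, 165, [213.0, 245.0])
(601, -153, 18, 178, 6, 1, 14, [307.0, 224.0])
(615, -154, 18, 146, 6, 2, 14, [327.0, 223.0])
(422, -172, 20, 90, 39, 22, 1088, [96.0, 268.0])
(609, -189, 20, 176, 13, 7, 118, [323.0, 270.0])
T
(976, 22, 1, 90, 1849, 11, 1315, [306.0, 96.0])
(567, -409, 21, 76, 39, 20, 96, [477.0, 242.0])
(503, -285, 22, 92, 19, 16, 43, [432.0, 264.0])
(458, -395, 21, 76, 40, 20, 102, [472.0, 282.0])
(403, -278, 21, 91, 38, 18, 95, [429.0, 302.0])
   [-0.0, -0.004, 0.403] [0.005, -0.002, -0.001] rows>= 3
-> (0.605, -0.171, 0.021, -6)
```

View pics/w2.png

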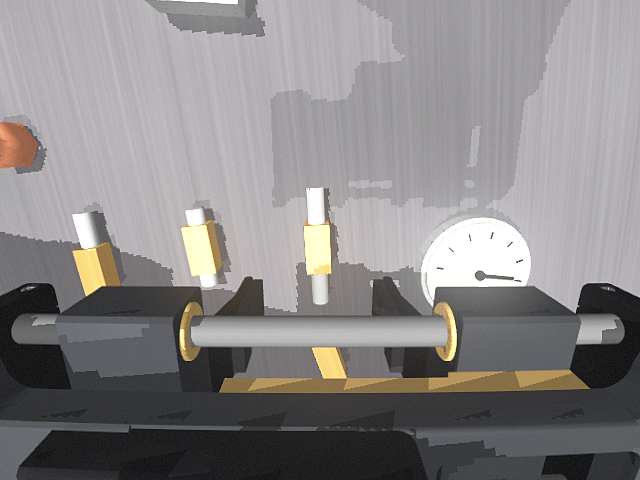

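The wrist picture shows gauge A at (317,245), centred between the open fingers. The wrist and top measurements agree within 1 mm, so I'll pick it.

```bash

python3 -m inch '[{"slide":[0,-0.004,0.2],"angular":[0,0,0],"claw":0.3},{"slide":[0,-0.004,0.34],"angular":[0,0,0],"claw":0.3},{"slide":[0,-0.004,0.403],"angular":[0,0,0],"claw":0.3},{"slide":[0,-0.004,0.403],"angular":[0,0,0],"claw":0.3},{"slide":[0,-0.004,0.403],"angular":[0,0,0],"claw":-1},{"slide":[0,-0.004,0.403],"angular":[0,0,0],"claw":-1},{"slide":[0,-0.004,0.403],"angular":[0,0,0],"claw":-1},{"slide":[0,-0.004,0.403],"angular":[0,0,0],"claw":-1},{"slide":[0,-0.004,0.403],"angular":[0,0,0],"claw":-1},{"slide":[0,-0.004,0.403],"angular":[0,0,0],"claw":-1}]' 30
python3 -m inch '[{"slide":[0,0,-0.1],"angular":[0,0,0.127],"claw":-1},{"slide":[0,0,-0.4],"angular":[0,0,0.127],"claw":-1},{"slide":[0,0,-0.4],"angular":[0,0,0.127],"claw":-1},{"slide":[0,0,-0.4],"angular":[0,0,0.127],"claw":-1}]'
python3 - <<'E'
from h import *
x,y=L[4]
chain((x,y,.12,CY),(x,y,.029,CY),(x,y,.12,CY))
st=ctrl.get_state(); im,W,o=gauges("wrist",st); save(im,"w3.png")
E
```

```text
time: 5.35
position: [0.6044, -0.1735, 0.0203]
tool_rot: [2.337, 2.097, 0.002]
ft_force: [0.8, -0.3, 3.3]
grip_width: 0.227
grip_force: 30.0
time: 5.75
position: [0.6062, -0.1743, 0.124]
tool_rot: [2.403, 2.015, 0.008]
ft_force: [0.9, -0.2, -2.0]
grip_width: 0.225
grip_force: 30.0
   [0.672, -0.04, 0.008] [0.008, -0.0, -0.004] rows>= 4
   [0.671, -0.04, 0.008] [0.007, -0.0, -0.003] rows>= 4
-> (0.6446, 0.1599, 0.12, -9.8)
   [-0.0, 0.0, 0.364] [-0.0, -0.0, -0.0] rows>= 2
-> (0.6446, 0.1599, 0.029, -9.8)
   [0.0, -0.0, -0.364] [-0.0, -0.0, -0.0] rows>= 2
-> (0.6446, 0.1599, 0.12, -9.8)
```

View pics/w3.png

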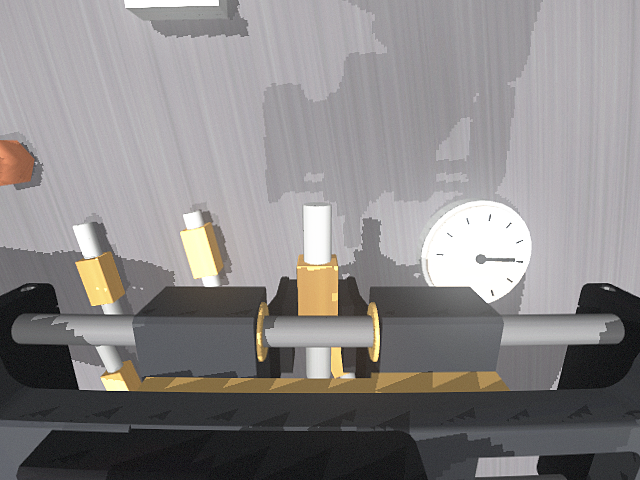

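The wrist picture shows the gauge gripped straight at (318,285), held at 30 N. I'll carry it above L4 and check its end position in the tool frame.

```bash
cat >> h.py <<'E'
def held(st,half):
    """along-tool-x error (mm) of the held gauge from its forward end seen by the wrist camera"""
    im=img("wrist"); W=cloud(im,np.array(im["tool_from_camera"]))
    m=(abs(W[...,1])<.006)&(abs(W[...,2])<.025)&(W[...,0]>.012)&(W[...,0]<.09)
    e=np.percentile(W[m][:,0],99) if m.sum()>20 else np.nan
    return im,round((e-half)*1000,1),int(m.sum()),np.round(np.median(W[m][:,2])*1000,1) if m.sum() else None
E
python3 -m inch '[{"slide":[0.672,-0.04,0.008],"angular":[0.008,0,-0.004],"claw":-1},{"slide":[0.672,-0.04,0.008],"angular":[0.008,0,-0.004],"claw":-1},{"slide":[0.672,-0.04,0.008],"angular":[0.008,0,-0.004],"claw":-1},{"slide":[0.672,-0.04,0.008],"angular":[0.008,0,-0.004],"claw":-1}]' | head -2
python3 -m inch '[{"slide":[0.671,-0.04,0.008],"angular":[0,0,0],"claw":-1},{"slide":[0.671,-0.04,0.008],"angular":[0,0,0],"claw":-1},{"slide":[0.671,-0.04,0.008],"angular":[0,0,0],"claw":-1},{"slide":[0.671,-0.04,0.008],"angular":[0,0,0],"claw":-1},{"slide":[0.671,-0.04,0.008],"angular":[0,0,0],"claw":-1},{"slide":[0.671,-0.04,0.008],"angular":[0,0,0],"claw":-1}]'
python3 - <<'E'
from h import *
x,y=L[4]
chain((x,y,.029,CY))
st=ctrl.get_state(); im,*o=held(st,.048); print(o)
for k in range(4):
    img("wrist"); print(np.round(ctrl.get_state()["position"],4))
E
```

```text
time: 6.2
position: [0.6216, 0.0025, 0.1146]
time: 6.8
position: [0.6407, 0.1598, 0.1135]
tool_rot: [-2.402, -2.02, 0.01]
ft_force: [-0.7, -1.3, -0.4]
grip_width: 0.222
grip_force: 30.0
   [0.004, 0.017, 0.338] [-0.013, 0.006, -0.003] rows>= 2
-> (0.6446, 0.1599, 0.029, -9.8)
[np.float64(41.7), 2489, np.float64(4.6)]
[0.6416 0.1579 0.1146]
[0.6418 0.1579 0.115 ]
[0.6419 0.1582 0.1154]
[0.642  0.1587 0.1156]
```

```bash
sed -i 's/(W\[...,0\]<.09)/(W[...,0]<.07)/' h.py
python3 - <<'E'
from h import *
x,y=L[4]
st=ctrl.get_state(); im,*o=held(st,.048); print(o)
for k in range(3):
    img("wrist"); print(np.round(ctrl.get_state()["position"],4))
chain((x,y,.029,CY))
E
```

```text
[np.float64(0.7), 2016, np.float64(4.2)]
[0.6421 0.1596 0.1157]
[0.6421 0.16   0.1158]
[0.642  0.1603 0.1158]
   [-0.0, 0.012, 0.347] [-0.008, -0.0, -0.005] rows>= 2
-> (0.6446, 0.1599, 0.029, -9.8)
```

```bash

python3 -m inch '[{"slide":[0,0.01,0.17],"angular":[0,0,0],"claw":-1},{"slide":[0,0.01,0.28],"angular":[0,0,0],"claw":-1},{"slide":[0,0.01,0.347],"angular":[0,0,0],"claw":-1},{"slide":[0,0.01,0.347],"angular":[0,0,0],"claw":-1},{"slide":[0,0.01,0.347],"angular":[0,0,0],"claw":-1}]'
python3 -m inch '[{"slide":[0,0,0],"angular":[0,0,0],"claw":-0.3},{"slide":[0,0,0],"angular":[0,0,0],"claw":-0.3},{"slide":[0,0,0],"angular":[0,0,0],"claw":-0.3},{"slide":[0,0,-0.2],"angular":[0,0,0],"claw":-0.3},{"slide":[0,0,-0.4],"angular":[0,0,0],"claw":-0.3},{"slide":[0,0,-0.5],"angular":[0,0,0],"claw":-0.3},{"slide":[0,0,-0.5],"angular":[0,0,0],"claw":-0.3}]'
python3 - <<'E'
from h import *
st=ctrl.get_state(); im,W,o=gauges("wrist",st); save(im,"w4.png")
im,W,o=gauges("top",st); print(*o,sep="\n")
chain((.512,-.163,.1,2),(.512,-.163,.021,2),(.512,-.163,.121,CY))
E
```

```text
time: 7.75
position: [0.6446, 0.1606, 0.0294]
tool_rot: [-2.403, -2.02, 0.003]
ft_force: [-0.1, 0.2, -1.4]
grip_width: 0.226
grip_force: 30.0
time: 8.45
position: [0.6479, 0.1609, 0.16]
tool_rot: [2.405, 2.021, 0.011]
ft_force: [0.7, -0.3, -0.3]
grip_width: 0.347
grip_force: 0.0
(976, 23, 1, 90, 1849, 11, 1337, [306.0, 96.0])
(641, 145, 30, 175, 19, 6, 12, [272.0, 209.0])
(604, -274, 21, 102, 39, 19, 91, [428.0, 227.0])
(566, -409, 21, 73, 39, 21, 97, [477.0, 242.0])
(512, -163, 21, 92, 38, 19, 102, [386.0, 260.0])
(504, -276, 21, 90, 38, 19, 98, [428.0, 264.0])
(458, -395, 22, 77, 38, 20, 94, [472.0, 282.0])
(419, -172, 21, 91, 38, 18, 94, [389.0, 294.0])
(403, -278, 22, 91, 38, 18, 93, [429.0, 302.0])
   [-0.684, -0.15, 0.109] [-0.002, -0.002, -0.198] rows>= 4
   [-0.663, -0.221, 0.11] [-0.003, -0.001, -0.198] rows>= 4
-> (0.512, -0.163, 0.1, 2)
   [-0.0, 0.0, 0.316] [-0.0, 0.0, -0.0] rows>= 2
-> (0.512, -0.163, 0.021, 2)
   [-0.0, 0.0, -0.4] [-0.0, 0.0, 0.393] rows>= 2
-> (0.512, -0.163, 0.121, -9.8)
```

View pics/w4.png

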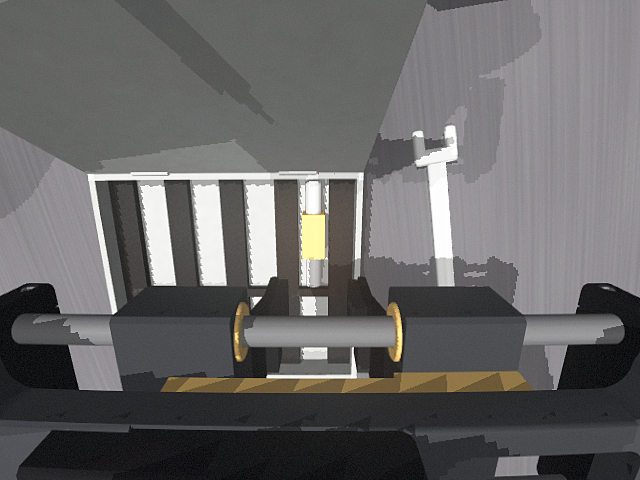

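The wrist picture shows gauge A lying in L4 at (314,235). Next is the short gauge at (512,-163).

```bash
cat > place.py <<'E'
import sys; from h import *
# usage: place.py L|S n  [off]  : held offset and legs to the slot
t,n=sys.argv[1],int(sys.argv[2]); x,y=(L if t=="L" else S)[n]
st=ctrl.get_state()
if len(sys.argv)<4:
    im,off,*o=held(st,.048 if t=="L" else .032); print("held off",off,o)
    z=[(x,y,.12,CY)]
else: off=float(sys.argv[3]); z=[]
u=np.deg2rad(CY); d=np.array([-np.sin(u),np.cos(u)])*off/1000
x-=d[0]; y-=d[1]
chain(*[(x,y)+w[2:] for w in z],(x,y,.029,CY))
E
python3 -m inch '[{"slide":[-0.684,-0.15,0.109],"angular":[0,0,-0.198],"claw":0.3},{"slide":[-0.684,-0.15,0.109],"angular":[0,0,-0.198],"claw":0.3},{"slide":[-0.684,-0.15,0.109],"angular":[0,0,-0.198],"claw":0.3},{"slide":[-0.684,-0.15,0.109],"angular":[0,0,-0.198],"claw":0.3}]' | head -2
python3 -m inch '[{"slide":[-0.663,-0.221,0.11],"angular":[0,0,-0.198],"claw":0.3},{"slide":[-0.663,-0.221,0.11],"angular":[0,0,-0.198],"claw":0.3},{"slide":[-0.663,-0.221,0.11],"angular":[0,0,-0.198],"claw":0.3},{"slide":[-0.663,-0.221,0.11],"angular":[0,0,-0.198],"claw":0.3},{"slide":[-0.663,-0.221,0.11],"angular":[0,0,-0.198],"claw":0.3},{"slide":[-0.663,-0.221,0.11],"angular":[0,0,-0.198],"claw":0.3}]' | head -3
python3 -m inch '[{"slide":[0,0,0.17],"angular":[0,0,0],"claw":0.3},{"slide":[0,0,0.27],"angular":[0,0,0],"claw":0.3},{"slide":[0,0,0.316],"angular":[0,0,0],"claw":0.3},{"slide":[0,0,0.316],"angular":[0,0,0],"claw":0.3},{"slide":[0,0,0.316],"angular":[0,0,0],"claw":-1},{"slide":[0,0,0.316],"angular":[0,0,0],"claw":-1},{"slide":[0,0,0.316],"angular":[0,0,0],"claw":-1},{"slide":[0,0,0.316],"angular":[0,0,0],"claw":-1},{"slide":[0,0,0.316],"angular":[0,0,0],"claw":-1},{"slide":[0,0,0.316],"angular":[0,0,0],"claw":-1}]'
python3 -m inch '[{"slide":[0,0,-0.1],"angular":[0,0,0.2],"claw":-1},{"slide":[0,0,-0.4],"angular":[0,0,0.393],"claw":-1},{"slide":[0,0,-0.4],"angular":[0,0,0.393],"claw":-1},{"slide":[0,0,-0.4],"angular":[0,0,0.393],"claw":-1}]'
python3 place.py S 4
```

```text
time: 8.95
position: [0.5747, -0.0066, 0.1244]
time: 9.55
position: [0.5104, -0.1629, 0.0981]
tool_rot: [-2.18, -2.254, 0.005]
time: 10.55
position: [0.5118, -0.163, 0.0209]
tool_rot: [-2.181, -2.258, 0.002]
ft_force: [0.5, 0.5, 2.3]
grip_width: 0.226
grip_force: 30.0
time: 10.95
position: [0.5142, -0.1639, 0.1243]
tool_rot: [2.402, 2.022, 0.004]
ft_force: [0.7, 0.4, -1.7]
grip_width: 0.226
grip_force: 30.0
held off -0.9 [1134, np.float64(4.6)]
   [0.977, 0.298, 0.008] [-0.001, -0.002, 0.001] rows>= 6
-> (np.float64(0.6275531885492494), np.float64(0.06468686710863514), 0.12, -9.8)
   [-0.0, 0.0, 0.364] [-0.0, 0.0, -0.0] rows>= 2
-> (np.float64(0.6275531885492494), np.float64(0.06468686710863514), 0.029, -9.8)
```

```bash

python3 -m inch '[{"slide":[0.977,0.298,0.008],"angular":[0,0,0],"claw":-1},{"slide":[0.977,0.298,0.008],"angular":[0,0,0],"claw":-1},{"slide":[0.977,0.298,0.008],"angular":[0,0,0],"claw":-1},{"slide":[0.977,0.298,0.008],"angular":[0,0,0],"claw":-1},{"slide":[0.977,0.298,0.008],"angular":[0,0,0],"claw":-1},{"slide":[0.977,0.298,0.008],"angular":[0,0,0],"claw":-1},{"slide":[0.977,0.298,0.008],"angular":[0,0,0],"claw":-1},{"slide":[0.977,0.298,0.008],"angular":[0,0,0],"claw":-1}]'
python3 place.py S 4 -0.9
```

```text
time: 11.8
position: [0.6252, 0.063, 0.1164]
tool_rot: [-2.402, -2.019, 0.01]
ft_force: [0.1, 0.4, -0.4]
grip_width: 0.222
grip_force: 30.0
   [0.009, 0.011, 0.349] [-0.013, 0.005, -0.003] rows>= 2
-> (np.float64(0.6275531885492494), np.float64(0.06468686710863514), 0.029, -9.8)
```

```bash
cat > nxt.py <<'E'
import sys; from h import *
# usage: nxt.py x y (mm, rough): grips seen from the top, legs to the nearest one
g=np.array([float(v) for v in sys.argv[1:3]])
im,W,o=gauges("top",None); o=[r[:6] for r in o if r[4]<60 and r[0]<800]
print(*o,sep="\n")
r=min(o,key=lambda r:np.hypot(*(g-r[:2])))
x,y,yw=r[0]/1000,r[1]/1000,r[3]-90
chain((x,y,.1,yw),(x,y,.021,yw),(x,y,.121,CY))
E
python3 -m inch '[{"slide":[0.009,0.011,0.17],"angular":[0,0,0],"claw":-1},{"slide":[0.009,0.011,0.28],"angular":[0,0,0],"claw":-1},{"slide":[0.009,0.011,0.349],"angular":[0,0,0],"claw":-1},{"slide":[0.009,0.011,0.349],"angular":[0,0,0],"claw":-1},{"slide":[0.009,0.011,0.349],"angular":[0,0,0],"claw":-1}]'
python3 -m inch '[{"slide":[0,0,0],"angular":[0,0,0],"claw":-0.3},{"slide":[0,0,0],"angular":[0,0,0],"claw":-0.3},{"slide":[0,0,0],"angular":[0,0,0],"claw":-0.3},{"slide":[0,0,-0.2],"angular":[0,0,0],"claw":-0.3},{"slide":[0,0,-0.4],"angular":[0,0,0],"claw":-0.3},{"slide":[0,0,-0.5],"angular":[0,0,0],"claw":-0.3},{"slide":[0,0,-0.5],"angular":[0,0,0],"claw":-0.3}]'
python3 nxt.py 604 -274
```

```text
time: 12.3
position: [0.6296, 0.0656, 0.0316]
tool_rot: [-2.403, -2.02, 0.004]
ft_force: [0.1, 0.4, -0.2]
grip_width: 0.222
grip_force: 30.0
time: 13.0
position: [0.6331, 0.0668, 0.1618]
tool_rot: [2.402, 2.023, 0.01]
ft_force: [0.0, 0.1, -0.1]
grip_width: 0.349
grip_force: 0.0
(605, -274, 22, 102, 39, 19)
(566, -409, 21, 77, 39, 21)
(503, -275, 22, 88, 38, 19)
(457, -395, 22, 77, 39, 20)
(419, -171, 21, 91, 38, 18)
(403, -278, 22, 91, 39, 18)
   [-0.681, 0.064, 0.116] [0.001, -0.002, -0.363] rows>= 4
   [-0.681, -0.066, 0.117] [0.001, -0.002, -0.363] rows>= 4
-> (0.605, -0.274, 0.1, 12)
   [0.0, -0.0, 0.316] [0.0, -0.0, -0.0] rows>= 2
-> (0.605, -0.274, 0.021, 12)
   [0.0, -0.0, -0.4] [0.0, -0.0, 0.726] rows>= 3
-> (0.605, -0.274, 0.121, -9.8)
```

```bash

python3 -m inch '[{"slide":[-0.681,0.064,0.116],"angular":[0,0,-0.363],"claw":0.3},{"slide":[-0.681,0.064,0.116],"angular":[0,0,-0.363],"claw":0.3},{"slide":[-0.681,0.064,0.116],"angular":[0,0,-0.363],"claw":0.3},{"slide":[-0.681,0.064,0.116],"angular":[0,0,-0.363],"claw":0.3}]' | head -2
python3 -m inch '[{"slide":[-0.681,-0.066,0.117],"angular":[0,0,-0.363],"claw":0.3},{"slide":[-0.681,-0.066,0.117],"angular":[0,0,-0.363],"claw":0.3},{"slide":[-0.681,-0.066,0.117],"angular":[0,0,-0.363],"claw":0.3},{"slide":[-0.681,-0.066,0.117],"angular":[0,0,-0.363],"claw":0.3},{"slide":[-0.681,-0.066,0.117],"angular":[0,0,-0.363],"claw":0.3},{"slide":[-0.681,-0.066,0.117],"angular":[0,0,-0.363],"claw":0.3}]' | head -3
python3 -m inch '[{"slide":[0,0,0.17],"angular":[0,0,0],"claw":0.3},{"slide":[0,0,0.27],"angular":[0,0,0],"claw":0.3},{"slide":[0,0,0.316],"angular":[0,0,0],"claw":0.3},{"slide":[0,0,0.316],"angular":[0,0,0],"claw":0.3},{"slide":[0,0,0.316],"angular":[0,0,0],"claw":-1},{"slide":[0,0,0.316],"angular":[0,0,0],"claw":-1},{"slide":[0,0,0.316],"angular":[0,0,0],"claw":-1},{"slide":[0,0,0.316],"angular":[0,0,0],"claw":-1},{"slide":[0,0,0.316],"angular":[0,0,0],"claw":-1},{"slide":[0,0,0.316],"angular":[0,0,0],"claw":-1}]'
python3 -m inch '[{"slide":[0,0,-0.1],"angular":[0,0,0.2],"claw":-1},{"slide":[0,0,-0.4],"angular":[0,0,0.45],"claw":-1},{"slide":[0,0,-0.4],"angular":[0,0,0.726],"claw":-1},{"slide":[0,0,-0.4],"angular":[0,0,0.726],"claw":-1},{"slide":[0,0,-0.4],"angular":[0,0,0.726],"claw":-1}]'
python3 place.py S 3
```

```text
time: 13.45
position: [0.6137, -0.11, 0.1248]
time: 14.05
position: [0.602, -0.2743, 0.0959]
tool_rot: [-1.975, -2.435, 0.004]
time: 15.05
position: [0.6034, -0.2743, 0.019]
tool_rot: [-1.976, -2.439, 0.002]
ft_force: [1.0, -0.2, 1.7]
grip_width: 0.225
grip_force: 30.0
time: 15.55
position: [0.603, -0.2741, 0.1181]
tool_rot: [-2.398, -2.024, 0.004]
ft_force: [-0.7, 0.2, -1.3]
grip_width: 0.226
grip_force: 30.0
held off -1.8 [1111, np.float64(2.8)]
   [0.678, -0.16, -0.004] [-0.006, -0.001, 0.002] rows>= 4
   [0.677, -0.161, -0.006] [-0.007, -0.001, 0.002] rows>= 4
-> (np.float64(0.5803063770984989), np.float64(0.07387373421727028), 0.12, -9.8)
   [0.0, -0.0, 0.364] [0.0, 0.0, -0.0] rows>= 2
-> (np.float64(0.5803063770984989), np.float64(0.07387373421727028), 0.029, -9.8)
```

```bash

python3 -m inch '[{"slide":[0.678,-0.16,-0.004],"angular":[0,0,0],"claw":-1},{"slide":[0.678,-0.16,-0.004],"angular":[0,0,0],"claw":-1},{"slide":[0.678,-0.16,-0.004],"angular":[0,0,0],"claw":-1},{"slide":[0.678,-0.16,-0.004],"angular":[0,0,0],"claw":-1}]' | head -2
python3 -m inch '[{"slide":[0.677,-0.161,-0.006],"angular":[0,0,0],"claw":-1},{"slide":[0.677,-0.161,-0.006],"angular":[0,0,0],"claw":-1},{"slide":[0.677,-0.161,-0.006],"angular":[0,0,0],"claw":-1},{"slide":[0.677,-0.161,-0.006],"angular":[0,0,0],"claw":-1},{"slide":[0.677,-0.161,-0.006],"angular":[0,0,0],"claw":-1},{"slide":[0.677,-0.161,-0.006],"angular":[0,0,0],"claw":-1}]'
python3 place.py S 3 -1.8
```

```text
time: 16.0
position: [0.5911, -0.0937, 0.1169]
time: 16.6
position: [0.5804, 0.0732, 0.1195]
tool_rot: [-2.397, -2.024, 0.01]
ft_force: [-0.3, -1.1, -1.5]
grip_width: 0.225
grip_force: 30.0
   [0.003, 0.002, 0.362] [-0.013, 0.004, 0.005] rows>= 2
-> (np.float64(0.5803063770984989), np.float64(0.07387373421727028), 0.029, -9.8)
```

```bash

python3 -m inch '[{"slide":[0.003,0.002,0.17],"angular":[0,0,0],"claw":-1},{"slide":[0.003,0.002,0.28],"angular":[0,0,0],"claw":-1},{"slide":[0.003,0.002,0.362],"angular":[0,0,0],"claw":-1},{"slide":[0.003,0.002,0.362],"angular":[0,0,0],"claw":-1},{"slide":[0.003,0.002,0.362],"angular":[0,0,0],"claw":-1}]'
python3 -m inch '[{"slide":[0,0,0],"angular":[0,0,0],"claw":-0.3},{"slide":[0,0,0],"angular":[0,0,0],"claw":-0.3},{"slide":[0,0,0],"angular":[0,0,0],"claw":-0.3},{"slide":[0,0,-0.2],"angular":[0,0,0],"claw":-0.3},{"slide":[0,0,-0.4],"angular":[0,0,0],"claw":-0.3},{"slide":[0,0,-0.5],"angular":[0,0,0],"claw":-0.3},{"slide":[0,0,-0.5],"angular":[0,0,0],"claw":-0.3}]'
python3 nxt.py 504 -275
```

```text
time: 17.1
position: [0.5818, 0.0718, 0.0306]
tool_rot: [-2.403, -2.019, 0.007]
ft_force: [0.5, 0.1, 0.4]
grip_width: 0.227
grip_force: 30.0
time: 17.8
position: [0.5858, 0.0741, 0.1613]
tool_rot: [2.403, 2.023, 0.01]
ft_force: [0.6, -0.1, -0.7]
grip_width: 0.348
grip_force: 0.0
(566, -409, 22, 74, 39, 19)
(503, -276, 21, 87, 38, 19)
(457, -396, 21, 77, 40, 20)
(420, -171, 21, 89, 38, 18)
(403, -278, 21, 91, 38, 18)
   [-0.718, -0.041, 0.115] [0.0, -0.002, -0.113] rows>= 4
   [-0.714, -0.083, 0.116] [0.001, -0.003, -0.113] rows>= 4
-> (0.503, -0.276, 0.1, -3)
   [-0.0, -0.0, 0.316] [0.0, -0.0, -0.0] rows>= 2
-> (0.503, -0.276, 0.021, -3)
   [0.0, -0.0, -0.4] [0.0, -0.0, 0.227] rows>= 2
-> (0.503, -0.276, 0.121, -9.8)
```

```bash

python3 -m inch '[{"slide":[-0.718,-0.041,0.115],"angular":[0,0,-0.113],"claw":0.3},{"slide":[-0.718,-0.041,0.115],"angular":[0,0,-0.113],"claw":0.3},{"slide":[-0.718,-0.041,0.115],"angular":[0,0,-0.113],"claw":0.3},{"slide":[-0.718,-0.041,0.115],"angular":[0,0,-0.113],"claw":0.3}]' | head -2
python3 -m inch '[{"slide":[-0.714,-0.083,0.116],"angular":[0,0,-0.113],"claw":0.3},{"slide":[-0.714,-0.083,0.116],"angular":[0,0,-0.113],"claw":0.3},{"slide":[-0.714,-0.083,0.116],"angular":[0,0,-0.113],"claw":0.3},{"slide":[-0.714,-0.083,0.116],"angular":[0,0,-0.113],"claw":0.3},{"slide":[-0.714,-0.083,0.116],"angular":[0,0,-0.113],"claw":0.3},{"slide":[-0.714,-0.083,0.116],"angular":[0,0,-0.113],"claw":0.3}]' | head -3
python3 -m inch '[{"slide":[0,0,0.17],"angular":[0,0,0],"claw":0.3},{"slide":[0,0,0.27],"angular":[0,0,0],"claw":0.3},{"slide":[0,0,0.316],"angular":[0,0,0],"claw":0.3},{"slide":[0,0,0.316],"angular":[0,0,0],"claw":0.3},{"slide":[0,0,0.316],"angular":[0,0,0],"claw":-1},{"slide":[0,0,0.316],"angular":[0,0,0],"claw":-1},{"slide":[0,0,0.316],"angular":[0,0,0],"claw":-1},{"slide":[0,0,0.316],"angular":[0,0,0],"claw":-1},{"slide":[0,0,0.316],"angular":[0,0,0],"claw":-1},{"slide":[0,0,0.316],"angular":[0,0,0],"claw":-1}]'
python3 -m inch '[{"slide":[0,0,-0.1],"angular":[0,0,0.2],"claw":-1},{"slide":[0,0,-0.4],"angular":[0,0,0.227],"claw":-1},{"slide":[0,0,-0.4],"angular":[0,0,0.227],"claw":-1},{"slide":[0,0,-0.4],"angular":[0,0,0.227],"claw":-1},{"slide":[0,0,-0.4],"angular":[0,0,0.227],"claw":-1}]'
python3 place.py S 2
```

```text
time: 18.25
position: [0.539, -0.1053, 0.1253]
time: 18.85
position: [0.4998, -0.2765, 0.0967]
tool_rot: [-2.277, -2.156, 0.006]
time: 19.85
position: [0.5016, -0.2766, 0.0197]
tool_rot: [-2.278, -2.161, 0.002]
ft_force: [1.1, 0.3, 1.5]
grip_width: 0.225
grip_force: 30.0
time: 20.35
position: [0.5009, -0.276, 0.1188]
tool_rot: [-2.4, -2.021, 0.003]
ft_force: [-0.3, 0.4, -2.2]
grip_width: 0.226
grip_force: 30.0
held off 0.5 [1215, np.float64(3.3)]
   [0.712, -0.058, -0.003] [-0.006, -0.001, -0.0] rows>= 4
   [0.712, -0.057, -0.004] [-0.006, -0.001, -0.001] rows>= 4
-> (np.float64(0.532714895250417), np.float64(0.08000729605075825), 0.12, -9.8)
   [0.0, -0.0, 0.364] [0.0, 0.0, 0.0] rows>= 2
-> (np.float64(0.532714895250417), np.float64(0.08000729605075825), 0.029, -9.8)
```

```bash

python3 -m inch '[{"slide":[0.712,-0.058,-0.003],"angular":[0,0,0],"claw":-1},{"slide":[0.712,-0.058,-0.003],"angular":[0,0,0],"claw":-1},{"slide":[0.712,-0.058,-0.003],"angular":[0,0,0],"claw":-1},{"slide":[0.712,-0.058,-0.003],"angular":[0,0,0],"claw":-1}]' | head -2
python3 -m inch '[{"slide":[0.712,-0.057,-0.004],"angular":[0,0,0],"claw":-1},{"slide":[0.712,-0.057,-0.004],"angular":[0,0,0],"claw":-1},{"slide":[0.712,-0.057,-0.004],"angular":[0,0,0],"claw":-1},{"slide":[0.712,-0.057,-0.004],"angular":[0,0,0],"claw":-1},{"slide":[0.712,-0.057,-0.004],"angular":[0,0,0],"claw":-1},{"slide":[0.712,-0.057,-0.004],"angular":[0,0,0],"claw":-1}]'
python3 place.py S 2 0.5
```

```text
time: 20.8
position: [0.516, -0.0933, 0.1177]
time: 21.4
position: [0.5322, 0.0793, 0.1191]
tool_rot: [-2.399, -2.023, 0.01]
ft_force: [0.2, -1.1, -0.7]
grip_width: 0.225
grip_force: 30.0
   [0.004, 0.004, 0.36] [-0.014, 0.005, 0.003] rows>= 2
-> (np.float64(0.532714895250417), np.float64(0.08000729605075825), 0.029, -9.8)
```

```bash

python3 -m inch '[{"slide":[0.004,0.004,0.17],"angular":[0,0,0],"claw":-1},{"slide":[0.004,0.004,0.28],"angular":[0,0,0],"claw":-1},{"slide":[0.004,0.004,0.36],"angular":[0,0,0],"claw":-1},{"slide":[0.004,0.004,0.36],"angular":[0,0,0],"claw":-1},{"slide":[0.004,0.004,0.36],"angular":[0,0,0],"claw":-1}]'
python3 -m inch '[{"slide":[0,0,0],"angular":[0,0,0],"claw":-0.3},{"slide":[0,0,0],"angular":[0,0,0],"claw":-0.3},{"slide":[0,0,0],"angular":[0,0,0],"claw":-0.3},{"slide":[0,0,-0.2],"angular":[0,0,0],"claw":-0.3},{"slide":[0,0,-0.4],"angular":[0,0,0],"claw":-0.3},{"slide":[0,0,-0.5],"angular":[0,0,0],"claw":-0.3},{"slide":[0,0,-0.5],"angular":[0,0,0],"claw":-0.3}]'
python3 nxt.py 566 -409
```

```text
time: 21.9
position: [0.534, 0.0783, 0.0308]
tool_rot: [-2.404, -2.018, 0.007]
ft_force: [-0.6, -0.3, 0.4]
grip_width: 0.225
grip_force: 30.0
time: 22.6
position: [0.5381, 0.0806, 0.1612]
tool_rot: [-2.403, -2.023, -0.01]
ft_force: [-0.1, -0.6, 0.2]
grip_width: 0.347
grip_force: 0.0
(566, -410, 21, 75, 39, 20)
(458, -396, 21, 78, 40, 20)
(419, -172, 22, 91, 38, 18)
(403, -278, 22, 91, 38, 18)
   [-0.957, 0.226, 0.114] [0.0, -0.003, 0.086] rows>= 5
   [-0.946, 0.268, 0.115] [0.0, -0.003, 0.087] rows>= 5
-> (0.566, -0.41, 0.1, -15)
   [0.0, -0.0, 0.316] [0.0, -0.0, -0.0] rows>= 2
-> (0.566, -0.41, 0.021, -15)
   [0.0, -0.0, -0.4] [0.0, -0.0, -0.173] rows>= 2
-> (0.566, -0.41, 0.121, -9.8)
```

```bash

python3 -m inch '[{"slide":[-0.957,0.226,0.114],"angular":[0,0,0.086],"claw":0.3},{"slide":[-0.957,0.226,0.114],"angular":[0,0,0.086],"claw":0.3},{"slide":[-0.957,0.226,0.114],"angular":[0,0,0.086],"claw":0.3},{"slide":[-0.957,0.226,0.114],"angular":[0,0,0.086],"claw":0.3},{"slide":[-0.957,0.226,0.114],"angular":[0,0,0.086],"claw":0.3}]' | head -2
python3 -m inch '[{"slide":[-0.946,0.268,0.115],"angular":[0,0,0.087],"claw":0.3},{"slide":[-0.946,0.268,0.115],"angular":[0,0,0.087],"claw":0.3},{"slide":[-0.946,0.268,0.115],"angular":[0,0,0.087],"claw":0.3},{"slide":[-0.946,0.268,0.115],"angular":[0,0,0.087],"claw":0.3},{"slide":[-0.946,0.268,0.115],"angular":[0,0,0.087],"claw":0.3},{"slide":[-0.946,0.268,0.115],"angular":[0,0,0.087],"claw":0.3},{"slide":[-0.946,0.268,0.115],"angular":[0,0,0.087],"claw":0.3}]' | head -3
python3 -m inch '[{"slide":[0,0,0.17],"angular":[0,0,0],"claw":0.3},{"slide":[0,0,0.27],"angular":[0,0,0],"claw":0.3},{"slide":[0,0,0.316],"angular":[0,0,0],"claw":0.3},{"slide":[0,0,0.316],"angular":[0,0,0],"claw":0.3},{"slide":[0,0,0.316],"angular":[0,0,0],"claw":-1},{"slide":[0,0,0.316],"angular":[0,0,0],"claw":-1},{"slide":[0,0,0.316],"angular":[0,0,0],"claw":-1},{"slide":[0,0,0.316],"angular":[0,0,0],"claw":-1},{"slide":[0,0,0.316],"angular":[0,0,0],"claw":-1},{"slide":[0,0,0.316],"angular":[0,0,0],"claw":-1}]'
python3 -m inch '[{"slide":[0,0,-0.1],"angular":[0,0,-0.1],"claw":-1},{"slide":[0,0,-0.4],"angular":[0,0,-0.173],"claw":-1},{"slide":[0,0,-0.4],"angular":[0,0,-0.173],"claw":-1},{"slide":[0,0,-0.4],"angular":[0,0,-0.173],"claw":-1},{"slide":[0,0,-0.4],"angular":[0,0,-0.173],"claw":-1}]'
python3 place.py S 1
```

```text
time: 23.15
position: [0.5484, -0.1671, 0.1257]
time: 23.85
position: [0.5619, -0.412, 0.0959]
tool_rot: [-2.491, -1.904, 0.008]
time: 24.85
position: [0.5645, -0.4109, 0.0199]
tool_rot: [-2.491, -1.911, 0.003]
ft_force: [0.4, 0.1, 1.6]
grip_width: 0.224
grip_force: 30.0
time: 25.35
position: [0.564, -0.4104, 0.1189]
tool_rot: [-2.401, -2.021, 0.004]
ft_force: [-0.4, 0.3, -2.8]
grip_width: 0.223
grip_force: 30.0
held off 1.1 [1246, np.float64(3.4)]
   [0.954, -0.324, -0.002] [-0.006, -0.002, -0.0] rows>= 6
   [0.953, -0.325, -0.003] [-0.006, -0.001, -0.001] rows>= 6
-> (np.float64(0.4850127695509174), np.float64(0.08771605131166817), 0.12, -9.8)
   [0.0, -0.0, 0.364] [-0.0, 0.0, 0.0] rows>= 2
-> (np.float64(0.4850127695509174), np.float64(0.08771605131166817), 0.029, -9.8)
```

```bash

python3 -m inch '[{"slide":[0.954,-0.324,-0.002],"angular":[0,0,0],"claw":-1},{"slide":[0.954,-0.324,-0.002],"angular":[0,0,0],"claw":-1},{"slide":[0.954,-0.324,-0.002],"angular":[0,0,0],"claw":-1},{"slide":[0.954,-0.324,-0.002],"angular":[0,0,0],"claw":-1},{"slide":[0.954,-0.324,-0.002],"angular":[0,0,0],"claw":-1},{"slide":[0.954,-0.324,-0.002],"angular":[0,0,0],"claw":-1}]' | head -2
python3 -m inch '[{"slide":[0.953,-0.325,-0.003],"angular":[0,0,0],"claw":-1},{"slide":[0.953,-0.325,-0.003],"angular":[0,0,0],"claw":-1},{"slide":[0.953,-0.325,-0.003],"angular":[0,0,0],"claw":-1},{"slide":[0.953,-0.325,-0.003],"angular":[0,0,0],"claw":-1},{"slide":[0.953,-0.325,-0.003],"angular":[0,0,0],"claw":-1},{"slide":[0.953,-0.325,-0.003],"angular":[0,0,0],"claw":-1},{"slide":[0.953,-0.325,-0.003],"angular":[0,0,0],"claw":-1},{"slide":[0.953,-0.325,-0.003],"angular":[0,0,0],"claw":-1}]'
python3 place.py S 1 1.1
```

```text
time: 26.0
position: [0.5237, -0.1517, 0.1173]
time: 26.8
position: [0.4852, 0.0853, 0.1201]
tool_rot: [-2.402, -2.02, 0.008]
ft_force: [-0.0, 0.1, -1.0]
grip_width: 0.223
grip_force: 30.0
   [0.01, -0.0, 0.365] [-0.011, 0.004, -0.003] rows>= 2
-> (np.float64(0.4850127695509174), np.float64(0.08771605131166817), 0.029, -9.8)
```

```bash

python3 -m inch '[{"slide":[0.01,0,0.17],"angular":[0,0,0],"claw":-1},{"slide":[0.01,0,0.28],"angular":[0,0,0],"claw":-1},{"slide":[0.01,0,0.365],"angular":[0,0,0],"claw":-1},{"slide":[0.01,0,0.365],"angular":[0,0,0],"claw":-1},{"slide":[0.01,0,0.365],"angular":[0,0,0],"claw":-1}]'
python3 -m inch '[{"slide":[0,0,0],"angular":[0,0,0],"claw":-0.3},{"slide":[0,0,0],"angular":[0,0,0],"claw":-0.3},{"slide":[0,0,0],"angular":[0,0,0],"claw":-0.3},{"slide":[0,0,-0.2],"angular":[0,0,0],"claw":-0.3},{"slide":[0,0,-0.4],"angular":[0,0,0],"claw":-0.3},{"slide":[0,0,-0.5],"angular":[0,0,0],"claw":-0.3},{"slide":[0,0,-0.5],"angular":[0,0,0],"claw":-0.3}]'
python3 nxt.py 419 -172
```

```text
time: 27.3
position: [0.4858, 0.0876, 0.03]
tool_rot: [-2.404, -2.018, 0.006]
ft_force: [0.4, 0.6, -0.8]
grip_width: 0.229
grip_force: 30.0
time: 28.0
position: [0.4894, 0.0901, 0.1598]
tool_rot: [-2.402, -2.022, -0.01]
ft_force: [0.5, -1.0, -0.3]
grip_width: 0.347
grip_force: 0.0
(644, 161, 27, 82, 39, 20)
(629, 65, 28, 81, 37, 19)
(458, -395, 21, 78, 40, 20)
(421, -171, 21, 87, 38, 19)
(403, -278, 22, 91, 39, 18)
   [-0.537, -0.042, 0.112] [-0.0, -0.004, -0.114] rows>= 3
   [-0.533, -0.075, 0.114] [-0.0, -0.003, -0.113] rows>= 3
-> (0.421, -0.171, 0.1, -3)
   [-0.0, -0.0, 0.316] [-0.0, 0.0, 0.0] rows>= 2
-> (0.421, -0.171, 0.021, -3)
   [-0.0, -0.0, -0.4] [-0.0, 0.0, 0.227] rows>= 2
-> (0.421, -0.171, 0.121, -9.8)
```

```bash

python3 -m inch '[{"slide":[-0.537,-0.042,0.112],"angular":[0,0,-0.113],"claw":0.3},{"slide":[-0.537,-0.042,0.112],"angular":[0,0,-0.113],"claw":0.3},{"slide":[-0.537,-0.042,0.112],"angular":[0,0,-0.113],"claw":0.3},{"slide":[-0.537,-0.042,0.112],"angular":[0,0,-0.113],"claw":0.3}]' | head -2
python3 -m inch '[{"slide":[-0.533,-0.075,0.114],"angular":[0,0,-0.2],"claw":0.3},{"slide":[-0.533,-0.075,0.114],"angular":[0,0,-0.2],"claw":0.3},{"slide":[-0.533,-0.075,0.114],"angular":[0,0,-0.2],"claw":0.3},{"slide":[-0.533,-0.075,0.114],"angular":[0,0,-0.2],"claw":0.3},{"slide":[-0.533,-0.075,0.114],"angular":[0,0,-0.2],"claw":0.3},{"slide":[-0.533,-0.075,0.114],"angular":[0,0,-0.2],"claw":0.3}]' | head -3
python3 -m inch '[{"slide":[0,0,0.17],"angular":[0,0,0],"claw":0.3},{"slide":[0,0,0.27],"angular":[0,0,0],"claw":0.3},{"slide":[0,0,0.316],"angular":[0,0,0],"claw":0.3},{"slide":[0,0,0.316],"angular":[0,0,0],"claw":0.3},{"slide":[0,0,0.316],"angular":[0,0,0],"claw":-1},{"slide":[0,0,0.316],"angular":[0,0,0],"claw":-1},{"slide":[0,0,0.316],"angular":[0,0,0],"claw":-1},{"slide":[0,0,0.316],"angular":[0,0,0],"claw":-1},{"slide":[0,0,0.316],"angular":[0,0,0],"claw":-1},{"slide":[0,0,0.316],"angular":[0,0,0],"claw":-1}]'
python3 -m inch '[{"slide":[0,0,-0.1],"angular":[0,0,0.2],"claw":-1},{"slide":[0,0,-0.4],"angular":[0,0,0.314],"claw":-1},{"slide":[0,0,-0.4],"angular":[0,0,0.314],"claw":-1},{"slide":[0,0,-0.4],"angular":[0,0,0.314],"claw":-1},{"slide":[0,0,-0.4],"angular":[0,0,0.314],"claw":-1}]'
python3 place.py L 1
```

```text
time: 28.45
position: [0.4496, -0.0464, 0.1248]
time: 29.05
position: [0.4196, -0.1699, 0.0982]
tool_rot: [-2.224, -2.213, 0.004]
time: 30.05
position: [0.4196, -0.1715, 0.0199]
tool_rot: [-2.228, -2.211, 0.002]
ft_force: [1.0, 1.2, 1.9]
grip_width: 0.231
grip_force: 30.0
time: 30.55
position: [0.419, -0.1711, 0.1191]
tool_rot: [-2.4, -2.02, 0.003]
ft_force: [-1.1, -0.8, -2.5]
grip_width: 0.224
grip_force: 30.0
held off -1.5 [1900, np.float64(3.9)]
   [0.732, 0.043, -0.003] [-0.006, -0.0, -0.0] rows>= 4
   [0.733, 0.043, -0.003] [-0.006, -0.001, -0.001] rows>= 4
-> (np.float64(0.502155314248749), np.float64(0.18627811184772522), 0.12, -9.8)
   [0.0, 0.0, 0.364] [0.0, -0.0, -0.0] rows>= 2
-> (np.float64(0.502155314248749), np.float64(0.18627811184772522), 0.029, -9.8)
```

```bash

python3 -m inch '[{"slide":[0.732,0.043,-0.003],"angular":[0,0,0],"claw":-1},{"slide":[0.732,0.043,-0.003],"angular":[0,0,0],"claw":-1},{"slide":[0.732,0.043,-0.003],"angular":[0,0,0],"claw":-1},{"slide":[0.732,0.043,-0.003],"angular":[0,0,0],"claw":-1}]' | head -2
python3 -m inch '[{"slide":[0.733,0.043,-0.003],"angular":[0,0,0],"claw":-1},{"slide":[0.733,0.043,-0.003],"angular":[0,0,0],"claw":-1},{"slide":[0.733,0.043,-0.003],"angular":[0,0,0],"claw":-1},{"slide":[0.733,0.043,-0.003],"angular":[0,0,0],"claw":-1},{"slide":[0.733,0.043,-0.003],"angular":[0,0,0],"claw":-1},{"slide":[0.733,0.043,-0.003],"angular":[0,0,0],"claw":-1}]'
python3 place.py L 1 -1.5
```

```text
time: 31.0
position: [0.4599, 0.0103, 0.1181]
time: 31.6
position: [0.5018, 0.1851, 0.1183]
tool_rot: [-2.401, -2.022, 0.013]
ft_force: [0.6, -1.0, -1.6]
grip_width: 0.232
grip_force: 30.0
   [0.007, 0.003, 0.357] [-0.014, 0.009, 0.001] rows>= 2
-> (np.float64(0.502155314248749), np.float64(0.18627811184772522), 0.029, -9.8)
```

```bash

python3 -m inch '[{"slide":[0.007,0.003,0.17],"angular":[0,0,0],"claw":-1},{"slide":[0.007,0.003,0.28],"angular":[0,0,0],"claw":-1},{"slide":[0.007,0.003,0.357],"angular":[0,0,0],"claw":-1},{"slide":[0.007,0.003,0.357],"angular":[0,0,0],"claw":-1},{"slide":[0.007,0.003,0.357],"angular":[0,0,0],"claw":-1}]'
python3 -m inch '[{"slide":[0,0,0],"angular":[0,0,0],"claw":-0.3},{"slide":[0,0,0],"angular":[0,0,0],"claw":-0.3},{"slide":[0,0,0],"angular":[0,0,0],"claw":-0.3},{"slide":[0,0,-0.2],"angular":[0,0,0],"claw":-0.3},{"slide":[0,0,-0.4],"angular":[0,0,0],"claw":-0.3},{"slide":[0,0,-0.5],"angular":[0,0,0],"claw":-0.3},{"slide":[0,0,-0.5],"angular":[0,0,0],"claw":-0.3}]'
python3 nxt.py 403 -278
```

```text
time: 32.1
position: [0.5035, 0.1854, 0.0313]
tool_rot: [-2.404, -2.018, 0.007]
ft_force: [-0.2, 0.1, -2.1]
grip_width: 0.228
grip_force: 30.0
time: 32.8
position: [0.5075, 0.1884, 0.1619]
tool_rot: [-2.402, -2.021, -0.011]
ft_force: [-0.9, 0.5, -0.5]
grip_width: 0.354
grip_force: 0.0
(644, 161, 28, 81, 39, 20)
(628, 66, 27, 81, 37, 19)
(581, 71, 27, 80, 39, 20)
(534, 80, 28, 81, 39, 20)
(501, 176, 28, 80, 21, 19)
(485, 89, 27, 79, 38, 20)
(457, -395, 22, 77, 41, 20)
(403, -278, 21, 91, 39, 18)
   [-0.954, -0.044, 0.114] [-0.0, -0.004, -0.18] rows>= 5
   [-0.945, -0.132, 0.117] [-0.0, -0.004, -0.181] rows>= 5
-> (0.403, -0.278, 0.1, 1)
   [-0.0, -0.0, 0.316] [-0.0, -0.0, -0.0] rows>= 2
-> (0.403, -0.278, 0.021, 1)
   [-0.0, -0.0, -0.4] [-0.0, -0.0, 0.36] rows>= 2
-> (0.403, -0.278, 0.121, -9.8)
```

All placed grips read within 1–2 mm of their slot centres, at z 27 mm. Next is long D, for L2.

```bash

python3 -m inch '[{"slide":[-0.954,-0.044,0.114],"angular":[0,0,-0.18],"claw":0.3},{"slide":[-0.954,-0.044,0.114],"angular":[0,0,-0.18],"claw":0.3},{"slide":[-0.954,-0.044,0.114],"angular":[0,0,-0.18],"claw":0.3},{"slide":[-0.954,-0.044,0.114],"angular":[0,0,-0.18],"claw":0.3},{"slide":[-0.954,-0.044,0.114],"angular":[0,0,-0.18],"claw":0.3}]' | head -2
python3 -m inch '[{"slide":[-0.945,-0.132,0.117],"angular":[0,0,-0.181],"claw":0.3},{"slide":[-0.945,-0.132,0.117],"angular":[0,0,-0.181],"claw":0.3},{"slide":[-0.945,-0.132,0.117],"angular":[0,0,-0.181],"claw":0.3},{"slide":[-0.945,-0.132,0.117],"angular":[0,0,-0.181],"claw":0.3},{"slide":[-0.945,-0.132,0.117],"angular":[0,0,-0.181],"claw":0.3},{"slide":[-0.945,-0.132,0.117],"angular":[0,0,-0.181],"claw":0.3},{"slide":[-0.945,-0.132,0.117],"angular":[0,0,-0.181],"claw":0.3}]' | head -3
python3 -m inch '[{"slide":[0,0,0.17],"angular":[0,0,0],"claw":0.3},{"slide":[0,0,0.27],"angular":[0,0,0],"claw":0.3},{"slide":[0,0,0.316],"angular":[0,0,0],"claw":0.3},{"slide":[0,0,0.316],"angular":[0,0,0],"claw":0.3},{"slide":[0,0,0.316],"angular":[0,0,0],"claw":-1},{"slide":[0,0,0.316],"angular":[0,0,0],"claw":-1},{"slide":[0,0,0.316],"angular":[0,0,0],"claw":-1},{"slide":[0,0,0.316],"angular":[0,0,0],"claw":-1},{"slide":[0,0,0.316],"angular":[0,0,0],"claw":-1},{"slide":[0,0,0.316],"angular":[0,0,0],"claw":-1}]'
python3 -m inch '[{"slide":[0,0,-0.1],"angular":[0,0,0.2],"claw":-1},{"slide":[0,0,-0.4],"angular":[0,0,0.36],"claw":-1},{"slide":[0,0,-0.4],"angular":[0,0,0.36],"claw":-1},{"slide":[0,0,-0.4],"angular":[0,0,0.36],"claw":-1},{"slide":[0,0,-0.4],"angular":[0,0,0.36],"claw":-1}]'
python3 place.py L 2
```

```text
time: 33.35
position: [0.4505, -0.0484, 0.1267]
time: 34.05
position: [0.3997, -0.2793, 0.0979]
tool_rot: [-2.202, -2.233, 0.007]
time: 35.05
position: [0.4017, -0.279, 0.0205]
tool_rot: [-2.201, -2.239, 0.002]
ft_force: [1.0, 0.4, 2.7]
grip_width: 0.222
grip_force: 30.0
time: 35.55
position: [0.4014, -0.2782, 0.1198]
tool_rot: [-2.4, -2.022, 0.002]
ft_force: [-0.8, 0.8, -1.6]
grip_width: 0.226
grip_force: 30.0
held off -0.1 [1973, np.float64(4.5)]
   [0.946, 0.139, -0.002] [-0.006, -0.001, 0.0] rows>= 5
   [0.946, 0.139, -0.001] [-0.005, -0.001, 0.0] rows>= 5
-> (np.float64(0.5496170209499166), np.float64(0.17619854078984837), 0.12, -9.8)
   [-0.0, -0.0, 0.364] [0.0, -0.0, 0.0] rows>= 2
-> (np.float64(0.5496170209499166), np.float64(0.17619854078984837), 0.029, -9.8)
```

```bash

python3 -m inch '[{"slide":[0.946,0.139,-0.002],"angular":[0,0,0],"claw":-1},{"slide":[0.946,0.139,-0.002],"angular":[0,0,0],"claw":-1},{"slide":[0.946,0.139,-0.002],"angular":[0,0,0],"claw":-1},{"slide":[0.946,0.139,-0.002],"angular":[0,0,0],"claw":-1},{"slide":[0.946,0.139,-0.002],"angular":[0,0,0],"claw":-1}]' | head -2
python3 -m inch '[{"slide":[0.946,0.139,-0.001],"angular":[0,0,0],"claw":-1},{"slide":[0.946,0.139,-0.001],"angular":[0,0,0],"claw":-1},{"slide":[0.946,0.139,-0.001],"angular":[0,0,0],"claw":-1},{"slide":[0.946,0.139,-0.001],"angular":[0,0,0],"claw":-1},{"slide":[0.946,0.139,-0.001],"angular":[0,0,0],"claw":-1},{"slide":[0.946,0.139,-0.001],"angular":[0,0,0],"claw":-1},{"slide":[0.946,0.139,-0.001],"angular":[0,0,0],"claw":-1}]'
python3 place.py L 2 -0.1
```

```text
time: 36.1
position: [0.4751, -0.0485, 0.1187]
time: 36.8
position: [0.5492, 0.1752, 0.1178]
tool_rot: [-2.4, -2.023, 0.013]
ft_force: [-0.1, -0.5, -0.8]
grip_width: 0.227
grip_force: 30.0
   [0.006, 0.004, 0.355] [-0.014, 0.008, 0.003] rows>= 2
-> (np.float64(0.5496170209499166), np.float64(0.17619854078984837), 0.029, -9.8)
```

```bash

python3 -m inch '[{"slide":[0.006,0.003,0.17],"angular":[0,0,0],"claw":-1},{"slide":[0.006,0.003,0.28],"angular":[0,0,0],"claw":-1},{"slide":[0.006,0.003,0.356],"angular":[0,0,0],"claw":-1},{"slide":[0.006,0.003,0.356],"angular":[0,0,0],"claw":-1},{"slide":[0.006,0.003,0.356],"angular":[0,0,0],"claw":-1}]'
python3 -m inch '[{"slide":[0,0,0],"angular":[0,0,0],"claw":-0.3},{"slide":[0,0,0],"angular":[0,0,0],"claw":-0.3},{"slide":[0,0,0],"angular":[0,0,0],"claw":-0.3},{"slide":[0,0,-0.2],"angular":[0,0,0],"claw":-0.3},{"slide":[0,0,-0.4],"angular":[0,0,0],"claw":-0.3},{"slide":[0,0,-0.5],"angular":[0,0,0],"claw":-0.3},{"slide":[0,0,-0.5],"angular":[0,0,0],"claw":-0.3}]'
python3 nxt.py 457 -395
```

```text
time: 37.3
position: [0.5507, 0.1748, 0.0312]
tool_rot: [-2.404, -2.018, 0.007]
ft_force: [0.2, 0.4, -1.2]
grip_width: 0.231
grip_force: 30.0
time: 38.0
position: [0.5547, 0.1774, 0.1615]
tool_rot: [-2.402, -2.022, -0.01]
ft_force: [1.2, 0.2, -0.4]
grip_width: 0.351
grip_force: 0.0
(641, 150, 28, 170, 20, 17)
(628, 66, 27, 81, 37, 20)
(581, 71, 27, 79, 39, 20)
(548, 165, 29, 3, 19, 14)
(534, 79, 28, 81, 39, 19)
(500, 174, 29, 164, 19, 17)
(486, 89, 27, 80, 38, 19)
(457, -395, 21, 76, 40, 20)
   [-0.774, 0.004, 0.076] [-0.001, -0.002, 0.047] rows>= 4
   [-0.774, 0.023, 0.076] [-0.0, -0.002, 0.046] rows>= 4
   [-0.772, 0.041, 0.078] [-0.001, -0.003, 0.047] rows>= 4
-> (0.457, -0.395, 0.1, -14)
   [-0.0, 0.0, 0.316] [0.0, -0.0, -0.0] rows>= 2
-> (0.457, -0.395, 0.021, -14)
   [-0.0, 0.0, -0.4] [0.0, -0.0, -0.14] rows>= 2
-> (0.457, -0.395, 0.121, -9.8)
```

```bash

python3 -m inch '[{"slide":[-0.774,0.004,0.076],"angular":[0,0,0.047],"claw":0.3},{"slide":[-0.774,0.004,0.076],"angular":[0,0,0.047],"claw":0.3},{"slide":[-0.774,0.004,0.076],"angular":[0,0,0.047],"claw":0.3},{"slide":[-0.774,0.004,0.076],"angular":[0,0,0.047],"claw":0.3}]' | head -2
python3 -m inch '[{"slide":[-0.774,0.023,0.076],"angular":[0,0,0.046],"claw":0.3},{"slide":[-0.774,0.023,0.076],"angular":[0,0,0.046],"claw":0.3},{"slide":[-0.774,0.023,0.076],"angular":[0,0,0.046],"claw":0.3},{"slide":[-0.774,0.023,0.076],"angular":[0,0,0.046],"claw":0.3}]' | head -2
python3 -m inch '[{"slide":[-0.772,0.041,0.078],"angular":[0,0,0.047],"claw":0.3},{"slide":[-0.772,0.041,0.078],"angular":[0,0,0.047],"claw":0.3},{"slide":[-0.772,0.041,0.078],"angular":[0,0,0.047],"claw":0.3},{"slide":[-0.772,0.041,0.078],"angular":[0,0,0.047],"claw":0.3},{"slide":[-0.772,0.041,0.078],"angular":[0,0,0.047],"claw":0.3},{"slide":[-0.772,0.041,0.078],"angular":[0,0,0.047],"claw":0.3}]' | head -3
python3 -m inch '[{"slide":[0,0,0.17],"angular":[0,0,0],"claw":0.3},{"slide":[0,0,0.27],"angular":[0,0,0],"claw":0.3},{"slide":[0,0,0.316],"angular":[0,0,0],"claw":0.3},{"slide":[0,0,0.316],"angular":[0,0,0],"claw":0.3},{"slide":[0,0,0.316],"angular":[0,0,0],"claw":-1},{"slide":[0,0,0.316],"angular":[0,0,0],"claw":-1},{"slide":[0,0,0.316],"angular":[0,0,0],"claw":-1},{"slide":[0,0,0.316],"angular":[0,0,0],"claw":-1},{"slide":[0,0,0.316],"angular":[0,0,0],"claw":-1},{"slide":[0,0,0.316],"angular":[0,0,0],"claw":-1}]'
python3 -m inch '[{"slide":[0,0,-0.1],"angular":[0,0,-0.1],"claw":-1},{"slide":[0,0,-0.4],"angular":[0,0,-0.14],"claw":-1},{"slide":[0,0,-0.4],"angular":[0,0,-0.14],"claw":-1},{"slide":[0,0,-0.4],"angular":[0,0,-0.14],"claw":-1},{"slide":[0,0,-0.4],"angular":[0,0,-0.14],"claw":-1}]'
python3 place.py L 3
```

```text
time: 38.45
position: [0.5177, -0.0164, 0.136]
time: 38.85
position: [0.4856, -0.2068, 0.1172]
time: 39.45
position: [0.453, -0.3966, 0.0974]
tool_rot: [-2.476, -1.925, 0.007]
time: 40.45
position: [0.4557, -0.3959, 0.0205]
tool_rot: [-2.475, -1.933, 0.003]
ft_force: [2.0, -0.1, 0.4]
grip_width: 0.226
grip_force: 30.0
time: 40.95
position: [0.4551, -0.3952, 0.1196]
tool_rot: [-2.4, -2.021, 0.003]
ft_force: [0.7, 0.3, -1.9]
grip_width: 0.225
grip_force: 30.0
held off 0.7 [2015, np.float64(4.4)]
   [0.771, 0.058, -0.001] [-0.004, -0.001, -0.0] rows>= 4
   [0.77, 0.058, -0.002] [-0.004, -0.001, -0.0] rows>= 4
   [0.771, 0.059, -0.001] [-0.004, -0.001, -0.001] rows>= 4
-> (np.float64(0.5963808533505838), np.float64(0.16731021447106156), 0.12, -9.8)
   [-0.0, 0.0, 0.364] [0.0, 0.0, 0.0] rows>= 2
-> (np.float64(0.5963808533505838), np.float64(0.16731021447106156), 0.029, -9.8)
```

```bash

python3 -m inch '[{"slide":[0.771,0.058,-0.001],"angular":[0,0,0],"claw":-1},{"slide":[0.771,0.058,-0.001],"angular":[0,0,0],"claw":-1},{"slide":[0.771,0.058,-0.001],"angular":[0,0,0],"claw":-1},{"slide":[0.771,0.058,-0.001],"angular":[0,0,0],"claw":-1}]' | head -2
python3 -m inch '[{"slide":[0.77,0.058,-0.002],"angular":[0,0,0],"claw":-1},{"slide":[0.77,0.058,-0.002],"angular":[0,0,0],"claw":-1},{"slide":[0.77,0.058,-0.002],"angular":[0,0,0],"claw":-1},{"slide":[0.77,0.058,-0.002],"angular":[0,0,0],"claw":-1}]' | head -2
python3 -m inch '[{"slide":[0.771,0.059,-0.001],"angular":[0,0,0],"claw":-1},{"slide":[0.771,0.059,-0.001],"angular":[0,0,0],"claw":-1},{"slide":[0.771,0.059,-0.001],"angular":[0,0,0],"claw":-1},{"slide":[0.771,0.059,-0.001],"angular":[0,0,0],"claw":-1},{"slide":[0.771,0.059,-0.001],"angular":[0,0,0],"claw":-1},{"slide":[0.771,0.059,-0.001],"angular":[0,0,0],"claw":-1}]'
python3 place.py L 3 0.7
```

```text
time: 41.4
position: [0.5016, -0.2047, 0.1181]
time: 41.8
position: [0.5484, -0.0176, 0.1188]
time: 42.4
position: [0.5955, 0.1675, 0.1183]
tool_rot: [-2.398, -2.025, 0.011]
ft_force: [-0.4, -0.2, -2.8]
grip_width: 0.228
grip_force: 30.0
   [0.001, 0.006, 0.357] [-0.014, 0.006, 0.005] rows>= 2
-> (np.float64(0.5963808533505838), np.float64(0.16731021447106156), 0.029, -9.8)
```

```bash

python3 -m inch '[{"slide":[0.001,0.005,0.17],"angular":[0,0,0],"claw":-1},{"slide":[0.001,0.005,0.28],"angular":[0,0,0],"claw":-1},{"slide":[0.001,0.005,0.357],"angular":[0,0,0],"claw":-1},{"slide":[0.001,0.005,0.357],"angular":[0,0,0],"claw":-1},{"slide":[0.001,0.005,0.357],"angular":[0,0,0],"claw":-1}]'
python3 -m inch '[{"slide":[0,0,0],"angular":[0,0,0],"claw":-0.3},{"slide":[0,0,0],"angular":[0,0,0],"claw":-0.3},{"slide":[0,0,0],"angular":[0,0,0],"claw":-0.3},{"slide":[0,0,-0.2],"angular":[0,0,0],"claw":-0.3},{"slide":[-0.2,-0.1,-0.4],"angular":[0,0,0],"claw":-0.3},{"slide":[-0.4,-0.1,-1],"angular":[0,0,0],"claw":-0.3},{"slide":[-0.4,-0.1,-1],"angular":[0,0,0],"claw":-0.3},{"slide":[-0.4,-0.1,-1],"angular":[0,0,0],"claw":-0.3},{"slide":[-0.4,-0.1,-1],"angular":[0,0,0],"claw":-0.3},{"slide":[-0.4,-0.1,-1],"angular":[0,0,0],"claw":-0.3}]'
python3 - <<'E'
from h import *
st=ctrl.get_state()
im,W,o=gauges("wrist",st); save(im,"w5.png"); np.save("w5.npy",W); print(*o,sep="\n")
im,W,o=gauges("top",st);print("top");print(*o,sep="\n")
for n in("top","scene"):
  for q in("long_1","short_1"):
    if n=="scene" and q=="long_1": img("scene")
    for d in ctrl.outline_of(q,n): print(n,q,round(d["confidence"],2),np.round(d["bbox"]))
E
```

```text
time: 42.9
position: [0.5975, 0.1646, 0.0313]
tool_rot: [-2.403, -2.018, 0.007]
ft_force: [-0.5, 0.6, -2.0]
grip_width: 0.227
grip_force: 30.0
time: 43.9
position: [0.5595, 0.0693, 0.287]
tool_rot: [-2.407, -2.018, -0.01]
ft_force: [0.0, -0.0, 0.1]
grip_width: 0.349
grip_force: 0.0
(975, 69, -1, 90, 362, 5, 456, [631.0, 133.0])
(635, 162, 24, 92, 39, 8, 43, [367.0, 123.0])
(655, 166, 25, 82, 17, 0, 16, [384.0, 112.0])
(513, 183, 22, 80, 38, 1, 40, [261.0, 123.0])
(560, 168, 24, 80, 27, 0, 23, [302.0, 123.0])
(620, 68, 23, 73, 39, 5, 39, [365.0, 201.0])
(494, 88, 23, 80, 42, 5, 41, [264.0, 203.0])
top
(976, 22, 1, 90, 1850, 11, 1361, [307.0, 96.0])
scene long_1 0.76 [326. 212.  28.  21.]
scene long_1 0.72 [370. 232.  23.  21.]
scene long_1 0.7 [356. 223.  21.  19.]
scene short_1 0.61 [318. 232.  22.   8.]
scene short_1 0.59 [328. 157.  22.  36.]
scene short_1 0.44 [333. 241.  19.  14.]
scene short_1 0.4 [270. 378.  34.  43.]
```

View pics/w5.png

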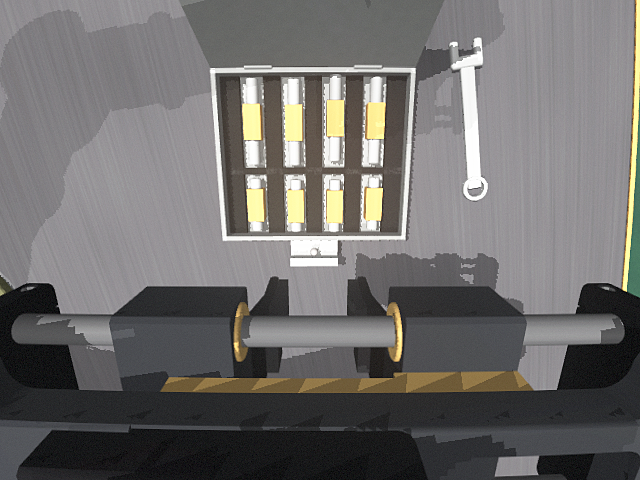

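The wrist picture shows all eight gauges lying in their slots, long ones at row 120 (columns 252–375) and short ones at row 203. The case is clear, so I'll check they lie flat and plan the lid path.

```bash
cat > lid.py <<'E'
from h import *
C=np.array([.5661,.1317]); u=np.deg2rad(CY); X=np.array([np.cos(u),np.sin(u)]); Y=np.array([-np.sin(u),np.cos(u)])
def wp(y,z,x=0): p=C+x*X+y*Y; return (round(p[0],4),round(p[1],4),z,CY)
def arc(th,r=.205): return (.098-r*np.cos(th)+(.006+.0095)*np.sin(th), .033+r*np.sin(th)+.006*np.cos(th)+.011)
E
python3 - <<'E'
from lid import *
W=np.load("w5.npy"); P=W[60:245,205:420].reshape(-1,3); P=P[~np.isnan(P[:,0])]; q=(P[:,:2]-C); cx=q@X*1000; cy=q@Y*1000
for n,c0,h in(("L",41,48),("S",-56,32)):
  for s in(-72,-24,24,72):
    m=(abs(cx-s)<3)&(P[:,2]>.018)&(abs(cy-c0)<54); e=cy[m]-c0
    z=[round(np.median(P[m&(abs(cy-c0-v)<4),2])*1000,1) for v in(-h+8,0,h-8)]
    print(n,s,"ends",np.round(np.percentile(e,[1,99])),"z",z)
chain(wp(.06,.36),wp(.228,.36),wp(.228,.236),wp(.114,.249))
prev=arc(1.5)
print("arc tool slide (x,z) from th=1.5:")
for t in np.arange(1.5,-.01,-.1):
    a=arc(t); print(round(t,2),np.round([(a[0]-prev[0])/.25,-(a[1]-prev[1])/.25],3),np.round(a,4))
E
```

```text
L -72 ends [-47.  53.] z [np.float64(22.6), np.float64(25.8), np.float64(22.4)]
L -24 ends [-47.  53.] z [np.float64(22.6), np.float64(26.1), np.float64(22.3)]
L 24 ends [-42.  53.] z [np.float64(22.3), np.float64(25.7), np.float64(22.3)]
L 72 ends [-46.  53.] z [np.float64(22.5), np.float64(25.4), np.float64(22.3)]
S -72 ends [-40.  53.] z [np.float64(22.0), np.float64(25.7), np.float64(22.0)]
S -24 ends [-41.  53.] z [np.float64(21.8), np.float64(25.6), np.float64(22.1)]
S 24 ends [-41.  54.] z [np.float64(22.4), np.float64(25.4), np.float64(22.1)]
S 72 ends [-41.  54.] z [np.float64(21.8), np.float64(25.6), np.float64(22.1)]
   [0.479, -0.005, -0.319] [-0.012, 0.003, 0.001] rows>= 3
-> (np.float64(0.5763), np.float64(0.1908), 0.36, -9.8)
   [0.672, 0.0, -0.0] [0.0, -0.0, -0.0] rows>= 4
-> (np.float64(0.6049), np.float64(0.3564), 0.36, -9.8)
   [-0.0, 0.0, 0.496] [0.0, -0.0, -0.0] rows>= 3
-> (np.float64(0.6049), np.float64(0.3564), 0.236, -9.8)
   [-0.456, 0.0, -0.052] [0.0, -0.0, -0.0] rows>= 3
-> (np.float64(0.5855), np.float64(0.244), 0.249, -9.8)
arc tool slide (x,z) from th=1.5:
1.5 [ 0. -0.] [0.099  0.2489]
1.4 [-0.082  0.007] [0.0784 0.247 ]
1.3 [-0.163  0.023] [0.0581 0.2431]
1.2 [-0.243  0.047] [0.0382 0.2372]
1.1 [-0.321  0.078] [0.0188 0.2294]
1.0 [-0.395  0.117] [0.0003 0.2197]
0.9 [-0.465  0.162] [-0.0173  0.2083]
0.8 [-0.531  0.215] [-0.0337  0.1952]
0.7 [-0.591  0.273] [-0.0488  0.1807]
0.6 [-0.646  0.337] [-0.0624  0.1647]
0.5 [-0.694  0.405] [-0.0745  0.1475]
0.4 [-0.735  0.478] [-0.0848  0.1294]
0.3 [-0.769  0.554] [-0.0933  0.1103]
0.2 [-0.795  0.633] [-0.0998  0.0906]
0.1 [-0.814  0.714] [-0.1044  0.0704]
-0.0 [-0.824  0.796] [-0.107  0.05 ]
```

All gauges are flat (grip tops 25.6 mm, ends 22.3 mm). Next I'll go over the lid and down behind its lip with the fingers shut.

```bash

python3 -m inch '[{"slide":[0.479,-0.005,-0.319],"angular":[-0.012,0.003,0],"claw":-1},{"slide":[0.479,-0.005,-0.319],"angular":[-0.012,0.003,0],"claw":-1},{"slide":[0.479,-0.005,-0.319],"angular":[-0.012,0.003,0],"claw":-1},{"slide":[0.479,-0.005,-0.319],"angular":[-0.012,0.003,0],"claw":-1},{"slide":[0.479,-0.005,-0.319],"angular":[-0.012,0.003,0],"claw":-1}]' | head -2
python3 -m inch '[{"slide":[0.672,0,0],"angular":[0,0,0],"claw":-1},{"slide":[0.672,0,0],"angular":[0,0,0],"claw":-1},{"slide":[0.672,0,0],"angular":[0,0,0],"claw":-1},{"slide":[0.672,0,0],"angular":[0,0,0],"claw":-1},{"slide":[0.672,0,0],"angular":[0,0,0],"claw":-1},{"slide":[0.672,0,0],"angular":[0,0,0],"claw":-1}]'
python3 - <<'E'
from lid import *
img("scene"); im=img("scene"); save(im,"s1.png",lambda c:cv2.resize(c[40:300,220:520],None,fx=2,fy=2))
chain(wp(.228,.236),wp(.114,.249))
print(np.round(ctrl.get_state()["joint_positions"],2))
E
```

```text
time: 44.75
position: [0.5768, 0.1915, 0.3604]
time: 45.35
position: [0.6059, 0.3533, 0.3606]
tool_rot: [2.405, 2.018, 0.0]
ft_force: [0.1, -0.3, -0.1]
grip_width: 0.005
grip_force: 0.0
   [0.014, -0.009, 0.504] [0.005, -0.002, -0.009] rows>= 3
-> (np.float64(0.6049), np.float64(0.3564), 0.236, -9.8)
   [-0.456, 0.0, -0.052] [-0.0, 0.0, -0.0] rows>= 3
-> (np.float64(0.5855), np.float64(0.244), 0.249, -9.8)
[-1.08  0.51  0.85  1.1  -0.38  1.68 -0.51]
```

View pics/s1.png

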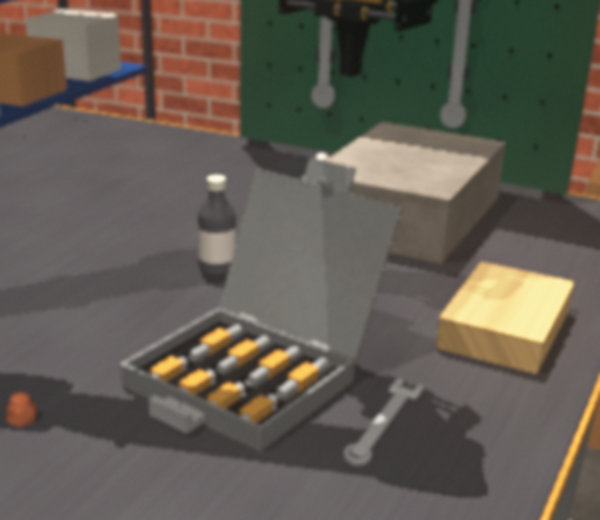

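The scene crop shows the shut fingers at (350,50), above and behind the lip at (330,170), with a clear drop. I'll go down, then push.

```bash

python3 -m inch '[{"slide":[0.014,-0.009,0.2],"angular":[0,0,0],"claw":-1},{"slide":[0.014,-0.009,0.4],"angular":[0,0,0],"claw":-1},{"slide":[0.014,-0.009,0.504],"angular":[0,0,0],"claw":-1},{"slide":[0.014,-0.009,0.504],"angular":[0,0,0],"claw":-1},{"slide":[0.014,-0.009,0.504],"angular":[0,0,0],"claw":-1}]'
python3 -m inch '[{"slide":[-0.06,0,0],"angular":[0,0,0],"claw":-1},{"slide":[-0.12,0,-0.01],"angular":[0,0,0],"claw":-1},{"slide":[-0.18,0,-0.02],"angular":[0,0,0],"claw":-1},{"slide":[-0.23,0,-0.03],"angular":[0,0,0],"claw":-1}]'
python3 -m inch '[{"slide":[-0.06,0,-0.01],"angular":[0,0,0],"claw":-1},{"slide":[-0.12,0,-0.02],"angular":[0,0,0],"claw":-1},{"slide":[-0.18,0,-0.02],"angular":[0,0,0],"claw":-1},{"slide":[-0.23,0,-0.022],"angular":[0,0,0],"claw":-1}]'
python3 - <<'E'
from lid import *
s=ctrl.get_state(); q=np.array(s["position"])[:2]-C; print(q@X,q@Y,s["position"][2])
chain(*[wp(*np.round(arc(t),4)) for t in(1.5,1.2,.9)])
E
```

```text
time: 45.95
position: [0.6047, 0.3584, 0.2372]
tool_rot: [2.405, 2.02, 0.006]
ft_force: [-0.0, 0.4, 1.0]
grip_width: 0.008
grip_force: 0.0
time: 46.35
position: [0.5951, 0.3019, 0.2455]
tool_rot: [2.404, 2.022, 0.011]
ft_force: [1.4, 2.7, 2.8]
grip_width: 0.005
grip_force: 1.8
time: 46.75
position: [0.5841, 0.2442, 0.2482]
tool_rot: [2.404, 2.021, 0.002]
ft_force: [1.6, 2.0, 1.3]
grip_width: 0.002
grip_force: 1.3
-0.0014023389243568857 0.11393296171230025 0.24823514170790578
   [-0.06, 0.006, -0.003] [0.003, -0.001, -0.003] rows>= 1
-> (np.float64(0.583), np.float64(0.2293), np.float64(0.2489), -9.8)
   [-0.243, -0.0, 0.047] [0.0, -0.0, -0.0] rows>= 2
-> (np.float64(0.5726), np.float64(0.1693), np.float64(0.2372), -9.8)
   [-0.222, -0.0, 0.116] [0.0, -0.0, -0.0] rows>= 2
-> (np.float64(0.5632), np.float64(0.1147), np.float64(0.2083), -9.8)
```

```bash

python3 -m inch '[{"slide":[-0.06,0.006,-0.003],"angular":[0,0,0],"claw":-1},{"slide":[-0.142,0.006,0.004],"angular":[0,0,0],"claw":-1},{"slide":[-0.223,0.006,0.02],"angular":[0,0,0],"claw":-1},{"slide":[-0.303,0.006,0.044],"angular":[0,0,0],"claw":-1},{"slide":[-0.381,0.006,0.075],"angular":[0,0,0],"claw":-1},{"slide":[-0.455,0.006,0.114],"angular":[0,0,0],"claw":-1}]'
python3 -m inch '[{"slide":[-0.07,0,0.045],"angular":[0,0,0],"claw":-1},{"slide":[-0.136,0,0.098],"angular":[0,0,0],"claw":-1},{"slide":[-0.196,0,0.156],"angular":[0,0,0],"claw":-1},{"slide":[-0.251,0,0.22],"angular":[0,0,0],"claw":-1}]'
python3 - <<'E'
from lid import *
s=ctrl.get_state(); q=np.array(s["position"])[:2]-C; print(q@X,q@Y,s["position"][2],arc(.6))
img("scene"); im=img("scene"); save(im,"s2.png",lambda c:cv2.resize(c[40:300,220:520],None,fx=2,fy=2))
chain(*[wp(*np.round(arc(t),4)) for t in(.5,.4,.3,.2,.12)])
E
```

```text
time: 47.35
position: [0.5658, 0.1315, 0.2191]
tool_rot: [2.404, 2.022, 0.002]
ft_force: [0.9, 1.1, -0.1]
grip_width: 0.003
grip_force: 0.7
time: 47.75
position: [0.5553, 0.07, 0.1637]
tool_rot: [2.404, 2.021, 0.003]
ft_force: [0.2, 1.6, -0.4]
grip_width: 0.004
grip_force: 0.4
-0.00011203598349461205 -0.06261708470112158 0.16371155210550004 (np.float64(-0.062441842718860996), np.float64(0.16470372073544032))
   [-0.039, 0.006, 0.059] [-0.004, 0.004, -0.009] rows>= 1
-> (np.float64(0.5534), np.float64(0.0583), np.float64(0.1475), -9.8)
   [-0.041, 0.0, 0.073] [0.0, 0.0, -0.0] rows>= 1
-> (np.float64(0.5517), np.float64(0.0481), np.float64(0.1294), -9.8)
   [-0.034, -0.0, 0.076] [0.0, 0.0, -0.0] rows>= 1
-> (np.float64(0.5502), np.float64(0.0398), np.float64(0.1103), -9.8)
   [-0.026, -0.0, 0.079] [0.0, 0.0, -0.0] rows>= 1
-> (np.float64(0.5491), np.float64(0.0334), np.float64(0.0906), -9.8)
   [-0.016, -0.0, 0.064] [0.0, 0.0, -0.0] rows>= 1
-> (np.float64(0.5484), np.float64(0.0295), np.float64(0.0745), -9.8)
```

View pics/s2.png

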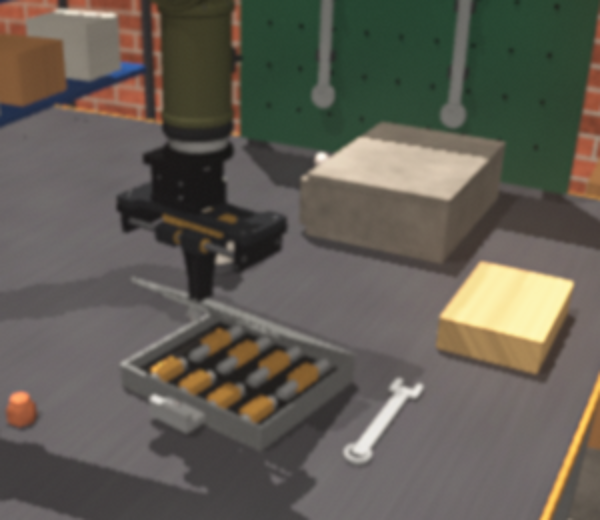

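The scene crop shows the lid about 0.6 rad open, following the fingers at (200,300), with the gauges still in place. I'll carry on down.

```bash

python3 -m inch '[{"slide":[-0.039,0.006,0.059],"angular":[0,0,0],"claw":-1},{"slide":[-0.08,0.006,0.132],"angular":[0,0,0],"claw":-1},{"slide":[-0.114,0.006,0.208],"angular":[0,0,0],"claw":-1},{"slide":[-0.14,0.006,0.287],"angular":[0,0,0],"claw":-1},{"slide":[-0.156,0.006,0.351],"angular":[0,0,0],"claw":-1}]'
python3 -m inch '[{"slide":[-0.006,0,0.03],"angular":[0,0,0],"claw":-1},{"slide":[-0.01,0,0.05],"angular":[0,0,0],"claw":-1},{"slide":[-0.01,0,0.07],"angular":[0,0,0],"claw":-1}]'
python3 -m inch '[{"slide":[0,0,0.01],"angular":[0,0,0],"claw":-1},{"slide":[0,0,0.02],"angular":[0,0,0],"claw":-1},{"slide":[0,0,0.028],"angular":[0,0,0],"claw":-1},{"slide":[0,0,0.028],"angular":[0,0,0],"claw":-1}]'
```

```text
time: 48.35
position: [0.5509, 0.033, 0.0756]
tool_rot: [2.403, 2.023, 0.003]
ft_force: [0.7, 0.2, 0.8]
grip_width: 0.004
grip_force: 0.3
time: 48.65
position: [0.5507, 0.0309, 0.0601]
tool_rot: [2.403, 2.023, 0.003]
ft_force: [-5.2, -1.5, 14.6]
grip_width: 0.012
grip_force: 7.0
time: 49.05
position: [0.551, 0.0318, 0.0524]
tool_rot: [2.402, 2.023, 0.005]
ft_force: [0.9, 0.0, -0.0]
grip_width: 0.004
grip_force: 0.0
```

```bash

python3 -m inch '[{"slide":[0,0,0.008],"angular":[0,0,0],"claw":-1},{"slide":[0,0,0.014],"angular":[0,0,0],"claw":-1},{"slide":[0,0,0.014],"angular":[0,0,0],"claw":-1}]'
python3 -m inch '[{"slide":[0,0,0.004],"angular":[0,0,0],"claw":-1},{"slide":[0,0,0.008],"angular":[0,0,0],"claw":-1},{"slide":[0,0,0.008],"angular":[0,0,0],"claw":-1}]'
```

```text
time: 49.35
position: [0.5513, 0.0318, 0.0503]
tool_rot: [-2.403, -2.023, -0.006]
ft_force: [-3.8, -1.0, 12.0]
grip_width: 0.008
grip_force: 5.8
time: 49.65
position: [0.5514, 0.0317, 0.05]
tool_rot: [-2.402, -2.022, -0.007]
ft_force: [-10.5, 0.5, 26.3]
grip_width: 0.004
grip_force: 13.3
```

Contact is hard at TCP z = 50 mm, the height for a fully shut lid. I'll retreat and verify.

```bash

python3 -m inch '[{"slide":[0,0,-0.1],"angular":[0,0,0],"claw":-1},{"slide":[0,0,-0.3],"angular":[0,0,0],"claw":-1},{"slide":[-0.2,0,-0.5],"angular":[0,0,0],"claw":-1},{"slide":[-0.4,0,-0.9],"angular":[0,0,0],"claw":-1},{"slide":[-0.4,0,-0.9],"angular":[0,0,0],"claw":-1},{"slide":[-0.4,0,-0.9],"angular":[0,0,0],"claw":-1},{"slide":[-0.4,0,-0.9],"angular":[0,0,0],"claw":-1},{"slide":[-0.4,0,-0.9],"angular":[0,0,0],"claw":-1}]'
python3 - <<'E'
from lid import *
st=ctrl.get_state(); im=img("wrist"); W=cloud(im,ext(im,st)); save(im,"w6.png")
P=W.reshape(-1,3); P=P[~np.isnan(P[:,0])]; q=P[:,:2]-C; m=(abs(q@X)<.1)&(abs(q@Y)<.09); P=P[m]; q=q[m]
a=np.c_[q@Y,np.ones(len(q))]; k=(P[:,2]>.03)&(P[:,2]<.07); print(k.sum(),len(k),"slope,z",np.linalg.lstsq(a[k],P[k,2],rcond=None)[0],np.percentile(P[:,2],[2,50,98]))
img("top")
for q in("cap_nut","enamel_gauge","grease_tin","spanner","oil_bottle"):
    print(q,[np.round(d["bbox"][:2]) .tolist() for d in ctrl.find_in(q,"top")][:2])
E
```

```text
time: 50.45
position: [0.5333, -0.0673, 0.2719]
tool_rot: [2.404, 2.022, 0.007]
ft_force: [0.2, 0.4, -0.5]
grip_width: -0.0
grip_force: 0.0
21645 21645 slope,z [0.00023604 0.03879283] [0.03708467 0.03877628 0.04047278]
cap_nut []
enamel_gauge [[402.0, 175.0]]
grease_tin [[458.0, 191.0], [160.0, 311.0]]
spanner [[279.0, 169.0], [402.0, 174.0]]
oil_bottle []
```

View pics/w6.png

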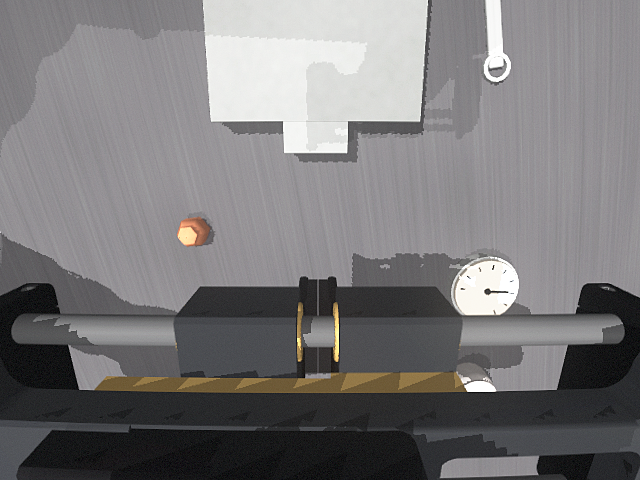

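The wrist picture shows the lid shut and flat, with its lip at (318,137). Its slope is 0.0002 and its top is at 38.8 mm, against 39 mm expected. The cap nut (193,233), dial gauge (487,290) and spanner (497,65) are in place.

```bash
python3 -c "
from bench import ctrl; print(ctrl.close_job())"
```

```text
the job is handed in; nothing more can be done
None
```

All eight gauges are in their proper slots, the lid is pressed fully shut past its catch, nothing else was touched, and the job was handed in after about 50 s of robot time.

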